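# Load the rinse hoist with tube baskets

### The job

Turn the handwheel to wind the hook beam of the rinse hoist right up to its top stop, then hang every tube basket by its handle on the hooks, each basket on a twin hook of its own. Then wind the beam down until its pointer is level with the raised mark on the scale plate, so that the baskets hang still inside the tub; leave the rest of the bench as it is.

Things in the scene. Friction and masses are not known exactly. Their poses are not given: they have to be found in the camera images.
- hoist: fixed hoist: open yellow tub 150 x 400 x 80 mm high (5 mm walls); steel posts 18 mm thick, 290 mm high, 90 mm behind the tub's long centre line at y +-215 mm, carrying a movable hook beam parallel to the tub; grey gearbox 90 x 90 x 75 mm with the handwheel at the left. Origin: underside centre of the tub, on the bench; x away from the robot (hook tips point to -x), y along tub and beam, z up
- handwheel (a joint): angle of the handwheel about its vertical axis, rad; grows anticlockwise seen from above, which raises the beam, 13 mm per rad. 0 = bottom stop, 5.5 = top stop; at 0.8 the pointer is level with the raised mark. Stays where it is left; takes about 0.3 N m (5 N at the rim) to turn
- hub (a point): centre of the handwheel at rim height, 115 mm above the bench (40 mm above the gearbox); hoist x -70, y +330 mm. Round steel rim 14 mm thick, centre-line radius 70 mm; hub radius 15 mm; three spokes 10 mm thick, 120 degrees apart, in the rim's plane. The rim can be pinched from above between spokes
- spoke (a point): point on the rim's centre line at the outer end of one of the three spokes; goes round with the wheel, and lies in the hoist's +x direction from the hub when the joint reads 0
- hook0 (a point): rightmost twin hook: the point where the middle of a hung handle bar lies, midway between its two prongs (8 mm thick, centred 27 mm to either side: a finger passes between them). Twin hooks stand 125 mm apart on the beam and move with it; the beam is 16 mm square and centred 90 mm behind this point (hoist +x)
- hook1 (a point): middle twin hook: the point where the middle of a hung handle bar lies, midway between its two prongs (8 mm thick, centred 27 mm to either side: a finger passes between them). The prongs rise to 15 mm above this point 36 mm behind it (hoist +x), dip to the seat, then turn up: free tips 28 mm to the robot's side (hoist -x), tops 23 mm above this point
- hook2 (a point): leftmost twin hook: the point where the middle of a hung handle bar lies, midway between its two prongs (8 mm thick, centred 27 mm to either side: a finger passes between them). A handle goes in from the free (robot's) side, over the tips, then down into the seat. With the beam right up this point is 244 mm above the bench
- pointer (a point): end of the black pointer at the beam's right end; moves up and down with the beam, 3 mm above the hook seat points
- lower_mark (a point): the raised dark mark on the white scale plate beside the right-hand post, fixed; with the pointer level here, the seat points are 183 mm above the bench and baskets hang 48 mm above it, inside the tub
- basket0: loose tube basket (may be absent): orange, 60 x 100 x 45 mm high, with blue-capped tubes up to 73 mm and a stiff fixed upright grey arch handle in its long middle plane: legs 47 mm either side of the centre, straight level top bar 10 mm square along y. 0.12 to 0.26 kg. Origin: centre of the underside; z up, y along the long side; either way round is the same
- handle0 (a point): middle of the top bar of the handle of basket0, on the bar's centre line, 135 mm above the basket's underside
- basket1: loose tube basket (may be absent): orange, 60 x 100 x 45 mm high, with blue-capped tubes up to 73 mm and a stiff fixed upright grey arch handle in its long middle plane: legs 47 mm either side of the centre, straight level top bar 10 mm square along y. 0.12 to 0.26 kg. Origin: centre of the underside; z up, y along the long side; either way round is the same
- handle1 (a point): middle of the top bar of the handle of basket1, on the bar's centre line, 135 mm above the basket's underside
- basket2: loose tube basket (may be absent): orange, 60 x 100 x 45 mm high, with blue-capped tubes up to 73 mm and a stiff fixed upright grey arch handle in its long middle plane: legs 47 mm either side of the centre, straight level top bar 10 mm square along y. 0.12 to 0.26 kg. Origin: centre of the underside; z up, y along the long side; either way round is the same
- handle2 (a point): middle of the top bar of the handle of basket2, on the bar's centre line, 135 mm above the basket's underside
- tube_rack: orange rack 80 x 180 mm with capped tubes 118 mm high, loose; bystander. Origin: centre of its underside
- wash_bottle: white bottle with a blue cap, 66 mm wide, 150 mm high, loose; bystander. Origin: centre of its underside
- beaker: clear cup 90 mm wide, 110 mm high, loose; bystander. Origin: centre of its underside

How it is judged:
By the outcome, as a careful person would: the job done as asked, in the order asked, and still so for the second after the job is handed in, with the robot touching nothing.
Of basket0, basket1, basket2 only 2 to 3 are there at a start; the rules pass over those that are not, and their reading is None.
At some moment in a run one of basket0, basket1, basket2 may be knocked a few centimetres aside while the robot is not near it.
Once in a run the grip may slacken for a moment while it holds something.
It also fails if it takes over 210 s, if anything falls off the work surface, if the arm or the gripper's body presses on something with over 40 N, if the wrist force passes 120 N, or if a joint passes its speed limit or range.

### The arm

A 6-joint arm with a two-finger parallel gripper is mounted at the origin on the work surface. World frame = base frame: x ahead of the robot, y to its left, z up, the work surface at z = 0. Lengths are in m, angles in rad, forces in N, time in s.
With the tool pointing down it reaches from about 0.275 to 1 m from the base axis. Payload 8.4 kg.
Tool frame: the origin (TCP) lies at the very end of the fingers, on their centre line; the grasp point (between the pads) lies 19 mm behind it (tcp_to_grasp is the distance from the TCP to the grasp point, in m); z points along the fingers, x is the direction in which the jaws open and shut, and the axes are right-handed (so a half turn about z gives the same grasp; the last joint's range is limited). The gripper opens to 85 mm and grips with 20 to 120 N. Pads are 22 mm wide; open, the fingers measure 114 mm over their backs; the gripper's body (76 mm by 85 mm) begins 54 mm behind the grasp point. The pads swing forward as they close: fully open they stand 13 mm farther back than shut.
Start: joints at [-1.144, 0.353, 1.633, -0, 1.155, -0.002], TCP at [0.26, -0.568, 0.231] pointing down, gripper open.
Joint ranges: [-2.63, 2.63], [-0.92, 2.1], [0.06, 2.66], [-1.3, 4.44], [0, 2.69], [-3.02, 3.02]. Speed limits (rad/s): [2.22, 2.22, 2.79, 3.14, 3.14, 3.14].

### API

Orientations are given as a rotation vector (axis times angle).
In Python, from bench import * gives the robot as it stands.
- The arm moves only by the tool arm_command, never from a script. Its argument "motion" is a list of rows, each a list of 2 entries, a list of its own where there are three numbers: the shift along the tool's x, y, z in units of 150 mm (1.0 is 150 mm), then the turn about the tool's z in units of 0.08 rad (1.0 is 0.08 rad). In form: [[[tx, ty, tz], turn], ...]. A call has 1 to 12 rows; each row shifts and turns the commanded pose from where the row before left it, along the tool's axes as they then stand; what a row does not reach is not made up. A row lasts 1/12 s, in which the tool goes at most 41.7 mm and 7.16 degrees, less where a joint would pass 70% of its speed; a pose out of reach is approached as far as the arm can. A call with a number of a shift or a turn outside -1 to 1 is refused whole. A call with a gripper value outside its range is refused whole. "jaw" is the gripper's target within -1 to 1 (shut at 1, half-way at 0, fully open at -1), set as the call begins (left out, the last holds). The fingers move at their own pace and stop on an object; the grip force is fixed at half the most. Time passes only in rows, so rows that do not move let the fingers close. It gives the time, the measured TCP pose, the force and the opening at its end, in the units of the state.
- get_obs(): the state, without advancing time (a new reading comes with each control period).
- grab_frame(name): name is "side" or "top"; returns the picture (384x512x3 uint8, red, green, blue); there is no depth.
- camera_model(name): a dict with "fx", "fy", "cx", "cy" (pixels), "k1" (the pictures are not rectified: a ray, as slopes to the right and down, at radius r is drawn at 1 + k1 r^2 times it, then the intrinsics apply), "world_from_camera" (4x4, takes a point from camera to world coordinates). Camera axes: x right, y down, z forward; pixel columns grow to the right and rows downward; lengths in m; the calibration is good to about 2 mm. A picture is of the moment at which its call begins. camera_model takes no time and is no camera call.
- sign_off(): hands the job in, once; it reports no verdict.
The state is a dict: "time_s": time; "q": joint angles; "dq": joint speeds; "effort": joint torques, N m; "ee_pos": TCP position; "tool_rot": TCP orientation; "ft_force": force on the tool from outside, world axes, zero at the start; "moment": the same for the moment, N m; "gripper_width": finger opening in m.
Only numpy, scipy, OpenCV 4.12 (cv2) and the standard library are available. Lean on these libraries where they do the work, as an engineer would, in place of code of your own. Each camera call takes 0.05 s, during which the arm holds its last target.

## Working session

There is one attempt and no reset: what is moved stays moved. The work goes in short steps, Python scripts to look and compute and a tool call to move; the robot and the scene stay as the last step left them, time stands still between calls to the robot, and variables do not carry over. Pictures are saved under pics/ and viewed, and the job is handed in when it is done.

Besides the shell and the picture viewer there is one more tool, called after "Emit:" as name(argument=value, ...) on one line, values as JSON. arm_command: Moves the arm, as the interface text tells. Shifts and turns lie within -1 to 1; 1 stands for 150 mm of shift or 0.08 rad of turn. Its arguments: {"type":"object","properties":{"motion":{"type":"array"},"jaw":{"type":"number"}},"required":["motion"]}

```bash
ls; mkdir -p pics
python3 - <<'E'
from bench import *
import cv2
print(get_obs())
for n in ("side","top"):
    c=camera_model(n);print(n,c)
    cv2.imwrite(f"pics/{n}0.png",grab_frame(n)[:,:,::-1])
E
```

```text
pics
{'time_s': 0.0, 'q': array([-1.14440025e+00,  3.53662871e-01,  1.63413231e+00, -1.28764516e-06,
        1.15524399e+00, -2.37150525e-03]), 'dq': array([-1.90162720e-03, -6.11332034e-05,  6.23563954e-04, -6.08038187e-04,
       -9.96204816e-05, -7.17265276e-05]), 'effort': array([-4.02767517e-03, -6.05258131e+01, -3.42063332e+01, -3.42245412e-04,
        9.47844033e-03,  1.90017209e-05]), 'ee_pos': array([ 0.25965662, -0.56796988,  0.23055329]), 'tool_rot': array([-2.64252946e+00,  1.69756154e+00,  1.90932666e-03]), 'ft_force': array([-0.01834976, -0.23756542,  0.67776958]), 'moment': array([0.01070096, 0.03700154, 0.04436644]), 'gripper_width': 0.08520292415190998}
side {'fx': 387.95743065364843, 'fy': 387.95743065364843, 'cx': 254.65663753800638, 'cy': 194.58042309777974, 'k1': 0.023355234060732914, 'world_from_camera': array([[-0.99640483, -0.06427799,  0.05518832,  0.55243339],
       [-0.08385441,  0.65540638, -0.75060703,  0.86115828],
       [ 0.01207673, -0.75253626, -0.65844008,  0.91913485],
       [ 0.        ,  0.        ,  0.        ,  1.        ]])}
top {'fx': 402.2931379765471, 'fy': 402.2931379765471, 'cx': 253.1835992408558, 'cy': 198.9226397515127, 'k1': -0.06640001619371072, 'world_from_camera': array([[ 0.01798186, -0.98676371,  0.16116463,  0.42351042],
       [-0.99978182, -0.01945922, -0.00759292, -0.0236742 ],
       [ 0.01062855, -0.16099293, -0.98689833,  1.28517786],
       [ 0.        ,  0.        ,  0.        ,  1.        ]])}
```

View pics/top0.png

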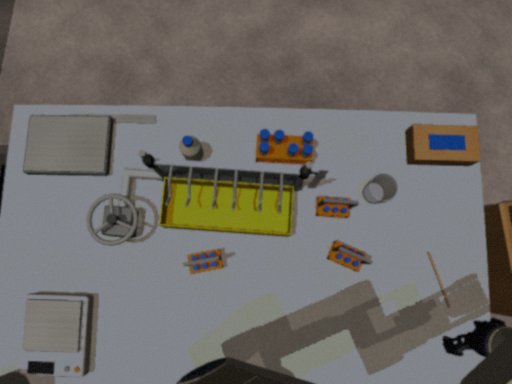

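View pics/side0.png

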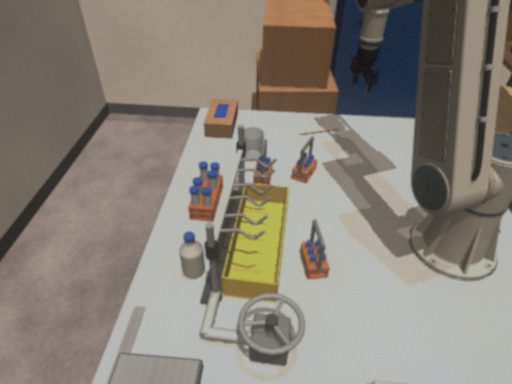

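The top view shows three baskets at about (333,206), (348,255) and (206,260). The handwheel is at (112,218) and the tub spans columns 162–295. Next I'll enlarge the view to read points accurately.

```bash
cat > h.py <<'E'
from bench import *
import numpy as np, cv2
def K(c): return np.array([[c['fx'],0,c['cx']],[0,c['fy'],c['cy']],[0,0,1]])
def ray(n,uv):
    c=camera_model(n); d=np.array([c['k1'],0,0,0.])
    # invert r_d=r(1+k1 r^2)
    p=cv2.undistortPoints(np.array([[uv]],float),K(c),d)[0,0]
    T=c['world_from_camera']; v=T[:3,:3]@np.array([p[0],p[1],1]); return T[:3,3],v/np.linalg.norm(v)
def onz(n,uv,z):
    o,v=ray(n,uv); return o+v*(z-o[2])/v[2]
def tri(a,b):
    (o1,v1),(o2,v2)=ray("top",a),ray("side",b)
    s=np.linalg.lstsq(np.c_[v1,-v2],o2-o1,rcond=None)[0]
    p,q=o1+v1*s[0],o2+v2*s[1]; return (p+q)/2,np.linalg.norm(p-q)
def proj(n,P):
    c=camera_model(n); T=np.linalg.inv(c['world_from_camera'])
    r=cv2.Rodrigues(T[:3,:3])[0]
    return cv2.projectPoints(np.array(P,float).reshape(-1,1,3),r,T[:3,3],K(c),np.array([c['k1'],0,0,0.]))[0][:,0]
def crop(n,img,x0,x1,y0,y1,name):
    s=min(800/(x1-x0),600/(y1-y0)); s=int(s)
    o=cv2.resize(img[y0:y1,x0:x1,::-1],None,fx=s,fy=s,interpolation=cv2.INTER_CUBIC)
    for x in range((x0+9)//10*10,x1,10):
        cv2.line(o,((x-x0)*s,0),((x-x0)*s,6 if x%50 else 16),(0,0,255),1)
        if x%20==0: cv2.putText(o,str(x),((x-x0)*s-8,20),0,.35,(0,0,255))
    for y in range((y0+9)//10*10,y1,10):
        cv2.line(o,(0,(y-y0)*s),(6,(y-y0)*s),(0,0,255),1)
        if y%20==0: cv2.putText(o,str(y),(8,(y-y0)*s+4),0,.35,(0,0,255))
    cv2.imwrite(f"pics/{name}.png",o)
E
python3 - <<'E'
from h import *
t=cv2.imread("pics/top0.png")[:,:,::-1]; s=cv2.imread("pics/side0.png")[:,:,::-1]
crop("t",t,80,240,150,280,"tA"); crop("t",t,230,390,160,280,"tB")
crop("s",s,180,340,100,220,"sA"); crop("s",s,180,340,200,384-24,"sB")
E
```

```text
(no output)
```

View pics/tA.png

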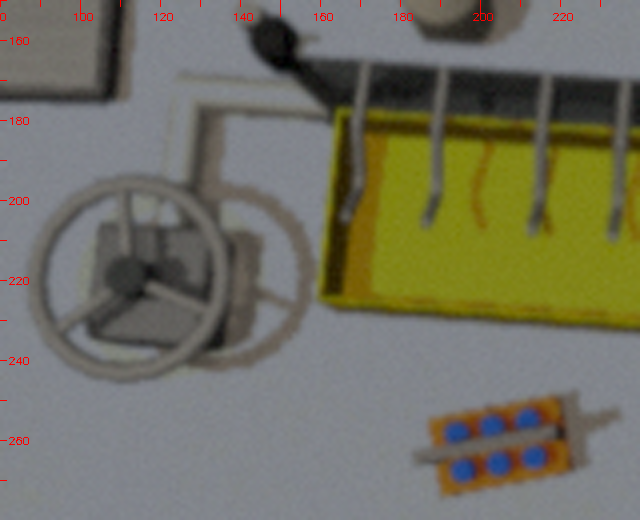

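View pics/tB.png

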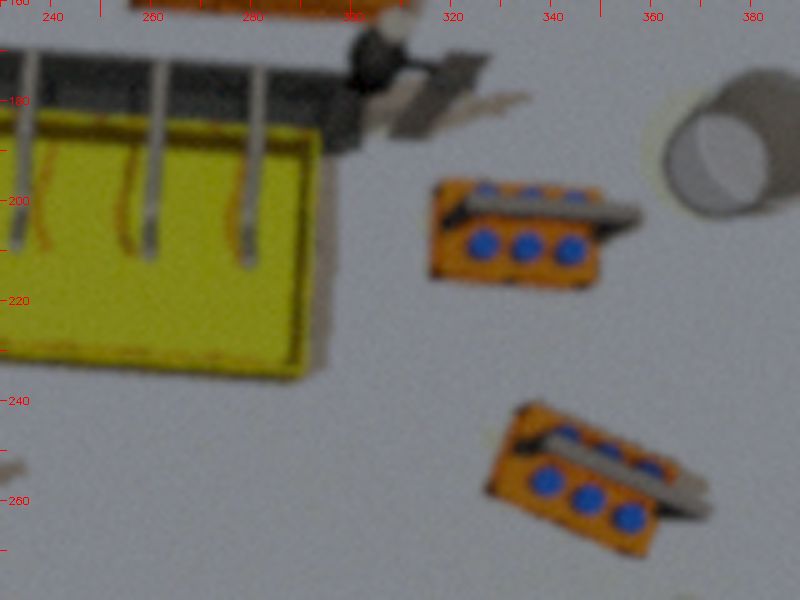

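View pics/sA.png

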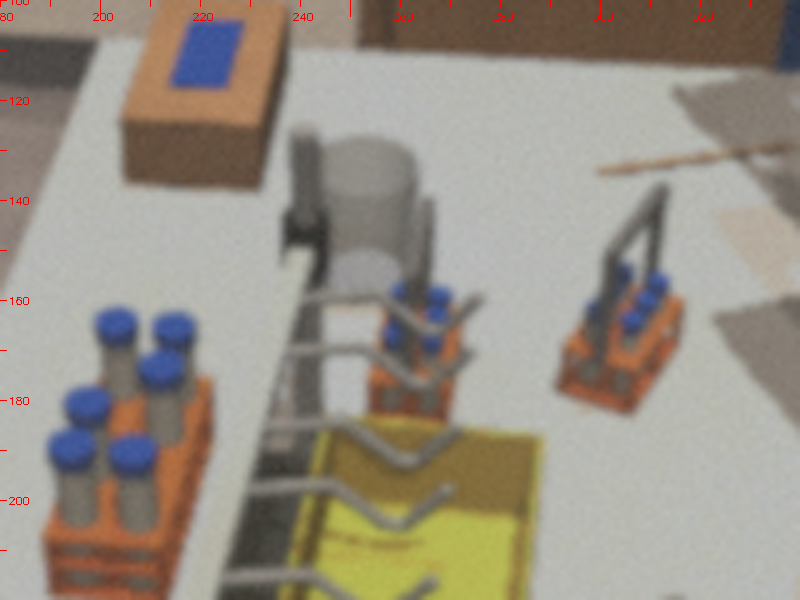

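View pics/sB.png

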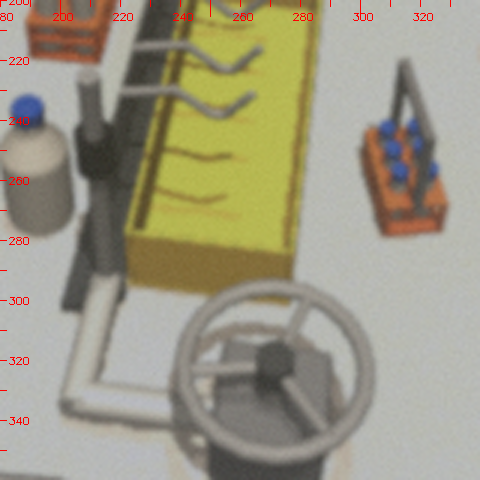

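```bash
cat >> h.py <<'E'
def baskets(img=None):
    """orange blobs in the top view -> min area rect on z=0.045 plane"""
    if img is None: img=grab_frame("top")
    hsv=cv2.cvtColor(img,cv2.COLOR_RGB2HSV)
    return hsv
E
python3 - <<'E'
from h import *
t=cv2.imread("pics/top0.png")[:,:,::-1].copy()
hsv=cv2.cvtColor(t,cv2.COLOR_RGB2HSV)
m=cv2.inRange(hsv,(22,150,60),(35,255,255))
m=cv2.morphologyEx(m,cv2.MORPH_CLOSE,np.ones((9,9)))
cs,_=cv2.findContours(m,cv2.RETR_EXTERNAL,cv2.CHAIN_APPROX_NONE)
c=max(cs,key=cv2.contourArea); print(cv2.boundingRect(c))
hand=[(164.5,177.5),(160,226),(290.5,235.5),(294.5,186.5)]
P=np.array([onz("top",p,.08)[:2] for p in hand]);print(P)
print([np.linalg.norm(P[i]-P[i-1]) for i in range(4)])
cen=P.mean(0); yd=(P[0]+P[1]-P[2]-P[3]);th=np.arctan2(-yd[0],yd[1]);print("hoist",cen,th)
R=np.array([[np.cos(th),-np.sin(th)],[np.sin(th),np.cos(th)]])
hub=cen+R@[-.07,.33];print("hub",hub,proj("top",[[*hub,.115]]),proj("side",[[*hub,.115]]))
for p in [(110.5,199.5),(96,231),(131,226)]:
    q=onz("top",p,.115)[:2]-hub; q=R.T@q; print("spoke",np.degrees(np.arctan2(q[1],q[0])),np.linalg.norm(q))
for p in [(298,303),(244,322.5),(285,343)]:
    q=onz("side",p,.115)[:2]-hub; q=R.T@q; print("spoke s",np.degrees(np.arctan2(q[1],q[0])),np.linalg.norm(q))
# orange
m=cv2.inRange(hsv,(5,120,60),(18,255,255))|cv2.inRange(hsv,(100,120,60),(125,255,255))
m=cv2.morphologyEx(m,cv2.MORPH_CLOSE,np.ones((5,5)))
cs,_=cv2.findContours(m,cv2.RETR_EXTERNAL,cv2.CHAIN_APPROX_NONE)
for c in cs:
    if 150<cv2.contourArea(c)<1200:print(cv2.boundingRect(c),cv2.minAreaRect(c))
for n,a,b,sa,sb in [("far",(325,201),(357,203),None,None)]: pass
for nm,a,b in [("F",(323,201),(357,203)),("N",(339,248),(371,261.5)),("L",(184,264.5),(220,257.5))]:
    A,B=onz("top",a,.135),onz("top",b,.135); d=A-B
    print(nm,(A+B)/2,np.linalg.norm(d),np.degrees(np.arctan2(-d[0],d[1])))
for nm,a,b in [("N",(301.5,151),(312.5,138)),("F",(262,165),(265.5,141)),("L",(314,220.5),(322.5,245))]:
    A,B=onz("side",a,.135),onz("side",b,.135); d=A-B
    print(nm,(A+B)/2,np.linalg.norm(d),np.degrees(np.arctan2(-d[0],d[1])))
for i,y in enumerate((-.125,0,.125)):
    for z in (.172+.0,.244):
        pass
# pointer height from hooks: prong tips
for a,b in [((246,204),None)]:pass
E
```

```text
(160, 177, 134, 59)
[[ 0.68148768  0.24006663]
 [ 0.53231933  0.24571015]
 [ 0.51145668 -0.14678268]
 [ 0.66127859 -0.15852749]]
[np.float64(0.3991060992836195), np.float64(0.14927506887380498), np.float64(0.39304691394775276), np.float64(0.15028155584103547)]
hoist [0.59663557 0.04511665] -0.05187153430862904
hub [0.54383966 0.37830217] [[112.79970268 219.98273033]] [[271.82097892 320.76830888]]
spoke 13.564197279499288 0.061757318613953456
spoke 128.10881248513903 0.058168702619113465
spoke -103.70259705414757 0.057534477038065794
spoke s -135.7859211451973 0.07963530304547106
spoke s 12.115151699011607 0.06383922560718443
spoke s 124.64432795353072 0.059809384342030904
(188, 249, 35, 25) ((204.99200439453125, 260.95599365234375), (18.872413635253906, 33.093807220458984), 79.69515228271484)
(328, 241, 38, 30) ((345.913818359375, 255.53451538085938), (34.13967514038086, 19.95857810974121), 23.198591232299805)
(498, 202, 14, 71) ((504.5, 237.0), (70.0, 13.0), 90.0)
(316, 196, 34, 22) ((332.4920654296875, 206.59934997558594), (33.29363250732422, 19.617326736450195), 4.5739216804504395)
F [ 0.60724668 -0.28531408  0.135     ] 0.09974569027593191 -2.2724495014549317
N [ 0.45553326 -0.32619847  0.135     ] 0.09894365484023974 -22.004296281228147
L [0.43053035 0.10905092 0.135     ] 0.10354310933854917 12.1192177290094
N [ 0.45272482 -0.32559675  0.135     ] 0.09715898839011847 -24.963338452183766
F [ 0.60496441 -0.25893411  0.135     ] 0.14647325029237185 -0.999931291040561
L [0.43003506 0.10830908 0.135     ] 0.0931555089481931 -167.74118741117442
```

```bash
cat >> h.py <<'E'
CEN=np.array([0.5966,0.0451]);TH=-0.052
RH=np.array([[np.cos(TH),-np.sin(TH)],[np.sin(TH),np.cos(TH)]])
def hw(x,y,z): return np.array([*(CEN+RH@[x,y]),z])
def tool():
    o=get_obs(); R=cv2.Rodrigues(np.array(o['tool_rot']))[0]; return o,R
def delta(target):
    """shift to world target, in tool-axis units"""
    o,R=tool(); return np.round(R.T@(np.array(target)-o['ee_pos'])/.15,3)
E
python3 - <<'E'
from h import *
for th in (.2,2.3,4.4):
    s=.1726+.013*th
    print(th)
    for n in("top","side"): print(n,proj(n,[hw(-.028,y+d,s+.02) for y in(-.125,0,.125) for d in(-.027,.027)]).round(0).tolist())
o,R=tool();print(R.round(3))
print("hub",hw(-.07,.33,.115))
E
```

```text
0.2
top [[280.0, 214.0], [260.0, 213.0], [234.0, 211.0], [214.0, 210.0], [189.0, 208.0], [169.0, 206.0]]
side [[275.0, 166.0], [274.0, 177.0], [271.0, 192.0], [269.0, 205.0], [266.0, 223.0], [264.0, 238.0]]
2.3
top [[280.0, 213.0], [260.0, 211.0], [234.0, 210.0], [213.0, 208.0], [187.0, 206.0], [167.0, 205.0]]
side [[276.0, 159.0], [274.0, 169.0], [272.0, 185.0], [269.0, 197.0], [267.0, 215.0], [264.0, 230.0]]
4.4
top [[281.0, 212.0], [261.0, 210.0], [233.0, 208.0], [213.0, 207.0], [185.0, 205.0], [165.0, 203.0]]
side [[276.0, 151.0], [274.0, 162.0], [272.0, 177.0], [270.0, 189.0], [267.0, 207.0], [264.0, 223.0]]
[[ 0.416 -0.909 -0.001]
 [-0.909 -0.416  0.001]
 [-0.001  0.    -1.   ]]
hub [0.54384689 0.3782923  0.115     ]
```

The prong tips in the side view match wheel angle ≈2.27 rad, so there are 3.23 rad left to the top stop. I'll close the fingers and use them as a peg against a spoke. First I turn the tool to line up with the hoist.

Emit:
arm_command(motion=[[[0, 0, 0], -1], [[0, 0, 0], -1], [[0, 0, 0], -1], [[0, 0, 0], -1], [[0, 0, 0], -1], [[0, 0, 0], -1], [[0, 0, 0], -1], [[0, 0, 0], -1], [[0, 0, 0], -1], [[0, 0, 0], -1], [[0, 0, 0], -1], [[0, 0, 0], -1]], jaw=1)

```text
time_s: 1.1
ee_pos: [0.2597, -0.5681, 0.2308]
tool_rot: [-3.128, 0.279, 0.001]
ft_force: [-0.2, -0.0, -1.2]
gripper_width: 0.0001
```

Emit:
arm_command(motion=[[[0, 0, 0], -1], [[0, 0, 0], -0.6], [[0.07, -0.25, 0], 0], [[0.07, -0.25, 0], 0], [[0.07, -0.25, 0], 0], [[0.07, -0.25, 0], 0], [[0.07, -0.25, 0], 0], [[0.07, -0.25, 0], 0], [[0.07, -0.25, 0], 0], [[0.07, -0.25, 0], 0], [[0.07, -0.25, 0], 0], [[0.07, -0.25, 0], 0]])

```text
time_s: 2.1
ee_pos: [0.3849, -0.1978, 0.2312]
tool_rot: [-3.14, 0.085, -0.0]
ft_force: [0.3, -0.4, -0.1]
gripper_width: -0.0
```

Emit:
arm_command(motion=[[[0.07, -0.25, 0], 0], [[0.07, -0.25, 0], 0], [[0.07, -0.25, 0], 0], [[0.07, -0.25, 0], 0], [[0.07, -0.25, 0], 0], [[0.07, -0.25, 0], 0], [[0.07, -0.25, 0], 0], [[0.07, -0.25, 0], 0], [[0.07, -0.25, 0], 0], [[0.07, -0.25, 0], 0], [[0, 0, 0], 0], [[0, 0, 0], 0]])

```text
time_s: 3.1
ee_pos: [0.51, 0.1708, 0.2307]
tool_rot: [3.14, -0.08, -0.001]
ft_force: [-1.6, -0.7, 0.2]
gripper_width: 0.0001
```

Run:
```python
from h import *
o,R=tool(); print(o['time_s'],o['ee_pos'],R[:,0],o['gripper_width'],o['q'])
print(delta([.567,.347,.16]))
```

```text
3.1 [0.5100187  0.17080436 0.23069689] [ 9.98707132e-01 -5.08276250e-02 -7.86030715e-04] 0.00014719274106923764 [ 3.20404676e-01  2.18899861e-01  1.81979319e+00 -6.18740896e-05
  1.10376461e+00  3.71281965e-01]
[ 0.32  -1.193  0.471]
```

Emit:
arm_command(motion=[[[0.064, -0.24, 0], 0], [[0.064, -0.24, 0], 0], [[0.064, -0.24, 0], 0], [[0.064, -0.24, 0], 0], [[0.064, -0.233, 0], 0], [[0, 0, 0.15], 0], [[0, 0, 0.15], 0], [[0, 0, 0.1], 0], [[0, 0, 0.07], 0], [[0, 0, 0], 0]])

```text
time_s: 3.93
ee_pos: [0.5664, 0.3432, 0.1582]
tool_rot: [3.138, -0.086, -0.006]
ft_force: [0.4, 0.3, 0.3]
gripper_width: 0.0002
```

Run:
```python
from h import *
o,R=tool(); print(o['time_s'],o['ee_pos'])
crop("t",grab_frame("top"),60,190,160,270,"t1"); crop("s",grab_frame("side"),200,360,220,360,"s1")
print(proj("top",[o['ee_pos']]),proj("side",[o['ee_pos']]))
```

```text
3.9333 [0.56635329 0.34321532 0.15822201]
[[120.5194901  210.67928626]] [[263.54587258 295.9216    ]]
```

View pics/t1.png

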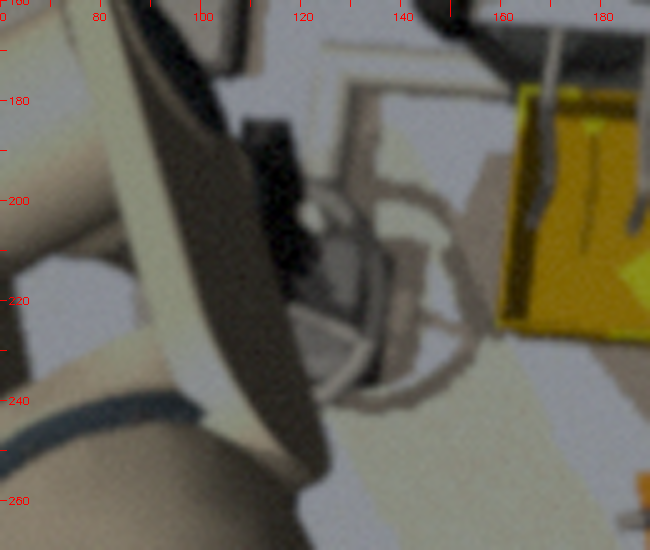

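View pics/s1.png

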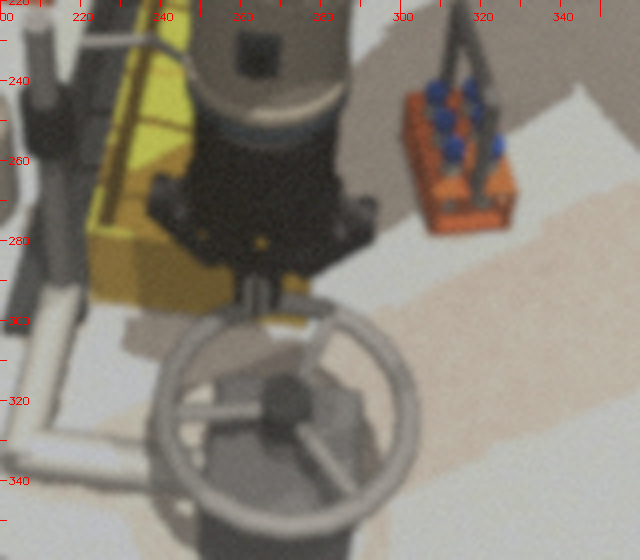

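```bash
cat >> h.py <<'E'
def arc(a0,step,n,r=.039):
    """rows (tool axes aligned with hoist: x=hoist x, y=-hoist y) following a circle"""
    a=a0+step*np.arange(n+1); X=np.c_[np.cos(a),-np.sin(a)]*r/.15
    c=np.round(X-X[0],3)  # rounding does not build up
    print([[[round(float(v[0]),3),round(float(v[1]),3),0],0] for v in np.diff(c,axis=0)])
E
python3 -c "
from h import *
a=np.radians(-50)
arc(a,.15,12);arc(a+1.8,.15,10)"
```

```text
[[[0.028, -0.027, 0], 0], [[0.023, -0.031, 0], 0], [[0.019, -0.035, 0], 0], [[0.013, -0.036, 0], 0], [[0.008, -0.038, 0], 0], [[0.002, -0.039, 0], 0], [[-0.004, -0.039, 0], 0], [[-0.01, -0.038, 0], 0], [[-0.015, -0.036, 0], 0], [[-0.021, -0.033, 0], 0], [[-0.025, -0.03, 0], 0], [[-0.029, -0.025, 0], 0]]
[[[-0.033, -0.021, 0], 0], [[-0.035, -0.016, 0], 0], [[-0.038, -0.01, 0], 0], [[-0.039, -0.005, 0], 0], [[-0.039, 0.001, 0], 0], [[-0.038, 0.008, 0], 0], [[-0.037, 0.012, 0], 0], [[-0.034, 0.018, 0], 0], [[-0.032, 0.023, 0], 0], [[-0.027, 0.028, 0], 0]]
```

Emit:
arm_command(motion=[[[0, -0.025, 0.05], 0], [[0, 0, 0.1], 0], [[0, 0, 0.1], 0], [[0, 0, 0.1], 0], [[0, 0, 0.06], 0], [[0, 0, 0], 0], [[0, 0, 0], 0]])

```text
time_s: 4.62
ee_pos: [0.568, 0.3491, 0.0996]
tool_rot: [-3.14, 0.085, -0.0]
ft_force: [0.4, -0.0, 0.6]
gripper_width: 0.0001
```

Emit:
arm_command(motion=[[[0.028, -0.027, 0], 0], [[0.023, -0.031, 0], 0], [[0.019, -0.035, 0], 0], [[0.013, -0.036, 0], 0], [[0.008, -0.038, 0], 0], [[0.002, -0.039, 0], 0]])

```text
time_s: 5.12
ee_pos: [0.583, 0.3768, 0.0992]
tool_rot: [3.135, -0.083, -0.003]
ft_force: [-2.0, -16.0, 5.4]
gripper_width: 0.0
```

Emit:
arm_command(motion=[[[-0.004, -0.039, 0], 0], [[-0.01, -0.038, 0], 0], [[-0.015, -0.036, 0], 0], [[-0.021, -0.033, 0], 0], [[-0.025, -0.03, 0], 0], [[-0.029, -0.025, 0], 0]])

```text
time_s: 5.62
ee_pos: [0.5722, 0.4087, 0.0998]
tool_rot: [3.139, -0.084, 0.007]
ft_force: [10.7, -8.7, 1.7]
gripper_width: 0.0
```

Emit:
arm_command(motion=[[[-0.033, -0.021, 0], 0], [[-0.035, -0.016, 0], 0], [[-0.038, -0.01, 0], 0], [[-0.039, -0.005, 0], 0], [[-0.039, 0.001, 0], 0], [[-0.038, 0.008, 0], 0]])

```text
time_s: 6.12
ee_pos: [0.5404, 0.42, 0.1006]
tool_rot: [-3.137, 0.084, -0.012]
ft_force: [11.4, 0.9, -3.0]
gripper_width: 0.0002
```

Emit:
arm_command(motion=[[[-0.037, 0.012, 0], 0], [[-0.034, 0.018, 0], 0], [[0, 0, 0], 0]])

```text
time_s: 6.37
ee_pos: [0.5278, 0.4163, 0.1006]
tool_rot: [-3.137, 0.084, -0.008]
ft_force: [6.4, 4.1, -0.3]
gripper_width: 0.0003
```

Run:
```python
from h import *
o,R=tool(); print(o['time_s'],o['ee_pos'],o['ft_force'])
q=RH.T@(o['ee_pos'][:2]-hw(-.07,.33,0)[:2]);print(np.degrees(np.arctan2(q[1],q[0])),np.linalg.norm(q))
crop("t",grab_frame("top"),60,190,160,270,"t2"); crop("s",grab_frame("side"),200,360,220,360,"s2")
```

```text
6.3667 [0.52778308 0.41630028 0.10058812] [ 6.41144845  4.07345951 -0.2687195 ]
115.89038982167949 0.041263210765695384
```

View pics/s2.png

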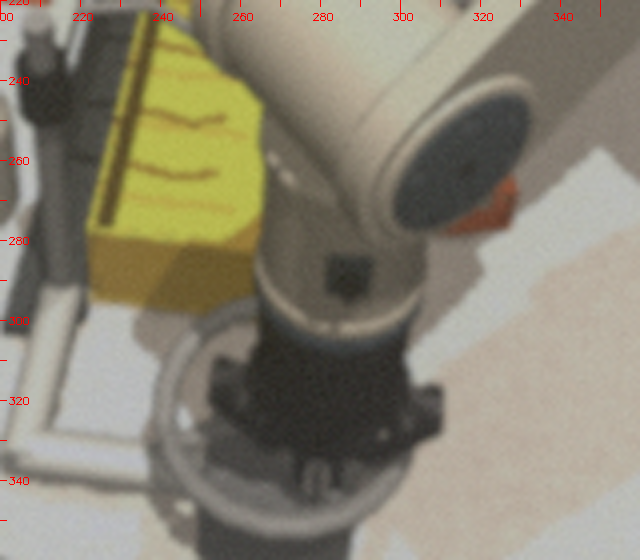

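```bash
python3 -c "
from h import *
arc(np.radians(122),.1,12)"
```

```text
[[[-0.021, 0.015, 0], 0], [[-0.02, 0.017, 0], 0], [[-0.018, 0.019, 0], 0], [[-0.016, 0.02, 0], 0], [[-0.014, 0.022, 0], 0], [[-0.011, 0.023, 0], 0], [[-0.01, 0.025, 0], 0], [[-0.006, 0.025, 0], 0], [[-0.005, 0.025, 0], 0], [[-0.001, 0.026, 0], 0], [[0.001, 0.026, 0], 0], [[0.003, 0.026, 0], 0]]
```

Emit:
arm_command(motion=[[[-0.021, 0.015, 0], 0], [[-0.02, 0.017, 0], 0], [[-0.018, 0.019, 0], 0], [[-0.016, 0.02, 0], 0]])

```text
time_s: 6.8
ee_pos: [0.5171, 0.4075, 0.1008]
tool_rot: [-3.135, 0.084, -0.011]
ft_force: [8.4, 8.3, -3.9]
gripper_width: -0.0002
```

Emit:
arm_command(motion=[[[-0.014, 0.022, 0], 0], [[-0.011, 0.023, 0], 0]])

```text
time_s: 6.97
ee_pos: [0.5125, 0.4011, 0.1007]
tool_rot: [-3.134, 0.084, -0.009]
ft_force: [4.9, 9.4, -3.2]
gripper_width: 0.0002
```

Emit:
arm_command(motion=[[[-0.01, 0.025, 0], 0]])

```text
time_s: 7.05
ee_pos: [0.511, 0.3977, 0.1008]
tool_rot: [-3.134, 0.084, -0.01]
ft_force: [7.1, 10.6, -1.9]
gripper_width: -0.0
```

Emit:
arm_command(motion=[[[-0.006, 0.025, 0], 0]])

```text
time_s: 7.13
ee_pos: [0.5101, 0.3944, 0.101]
tool_rot: [-3.133, 0.084, -0.011]
ft_force: [4.6, 12.5, -0.6]
gripper_width: 0.0001
```

Emit:
arm_command(motion=[[[-0.005, 0.025, 0], 0]])

```text
time_s: 7.22
ee_pos: [0.5092, 0.391, 0.1012]
tool_rot: [-3.133, 0.084, -0.011]
ft_force: [4.8, 12.9, 1.4]
gripper_width: 0.0003
```

Emit:
arm_command(motion=[[[-0.001, 0.026, 0], 0]])

```text
time_s: 7.3
ee_pos: [0.509, 0.3886, 0.1016]
tool_rot: [-3.13, 0.085, -0.012]
ft_force: [3.8, 32.8, -7.0]
gripper_width: 0.0002
```

Force jumped to 33 N where the stop was expected. I'll back off, lift and check.

Emit:
arm_command(motion=[[[0, 0, 0], 0], [[0.01, -0.05, 0], 0], [[0.02, -0.05, 0], 0], [[0, 0, -0.2], 0], [[0, 0, -0.25], 0], [[0, 0, -0.25], 0], [[0, 0, -0.25], 0], [[0, 0.25, -0.1], 0], [[0, 0.25, 0], 0], [[-0.1, 0.25, 0], 0], [[-0.1, 0.25, 0], 0], [[0, 0, 0], 0]])

```text
time_s: 8.3
ee_pos: [0.4694, 0.2441, 0.2563]
tool_rot: [3.136, -0.087, -0.006]
ft_force: [0.8, 0.4, -0.7]
gripper_width: 0.0
```

Run:
```python
from h import *
o,R=tool(); print(o['time_s'],o['ee_pos'],o['ft_force'])
t=grab_frame("top");s=grab_frame("side")
crop("t",t,60,260,150,290,"t3"); crop("s",s,180,340,120,360,"s3")
cv2.imwrite("pics/top3.png",t[:,:,::-1])
s=.244
print(proj("side",[hw(-.028,y+d,s+.02) for y in(-.125,0,.125) for d in(-.027,.027)]).round(0).tolist())
```

```text
8.3 [0.46944235 0.2441392  0.2563092 ] [ 0.78292076  0.3780819  -0.68896745]
[[276.0, 147.0], [275.0, 158.0], [272.0, 173.0], [270.0, 185.0], [267.0, 203.0], [265.0, 218.0]]
```

View pics/s3.png

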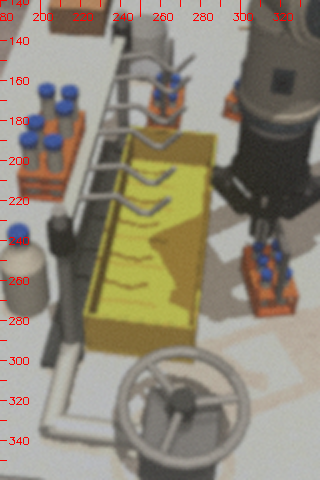

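View pics/top3.png

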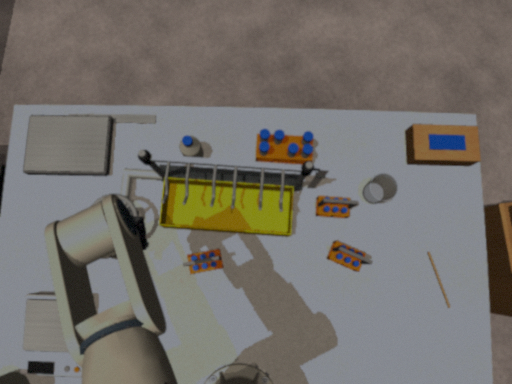

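The prong tips are at (276,147)…(265,219) in the side view, which matches the predictions for a 244 mm seat, so the beam is at the top stop. Next is the left basket, which I re-measure first.

Emit:
arm_command(motion=[[[-0.2, -0.1, 0], 0], [[-0.2, -0.1, 0], 0], [[-0.1, 0, 0], 0], [[0, 0, 0], 0]], jaw=-0.2)

```text
time_s: 8.73
ee_pos: [0.3975, 0.2847, 0.2567]
tool_rot: [3.14, -0.08, -0.002]
ft_force: [-0.3, 0.6, -0.2]
gripper_width: 0.0481
```

Run:
```python
from h import *
t=grab_frame("top");s=grab_frame("side")
crop("t",t,170,240,235,290,"t4"); crop("s",s,270,350,190,250,"s4")
```

```text
(no output)
```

View pics/t4.png

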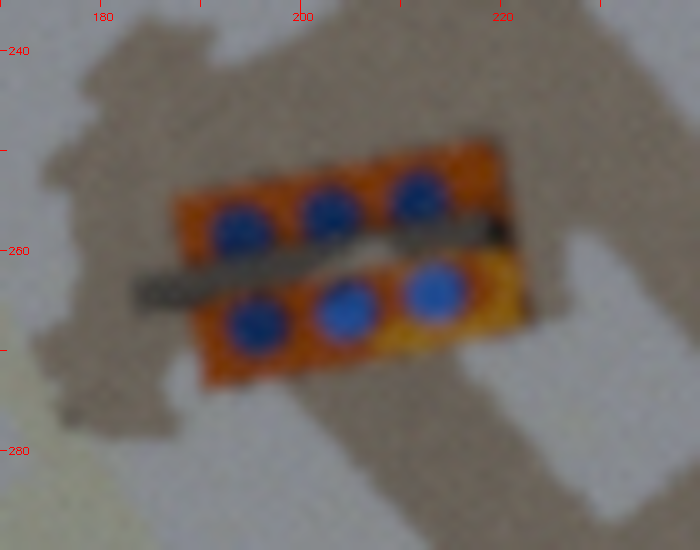

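View pics/s4.png

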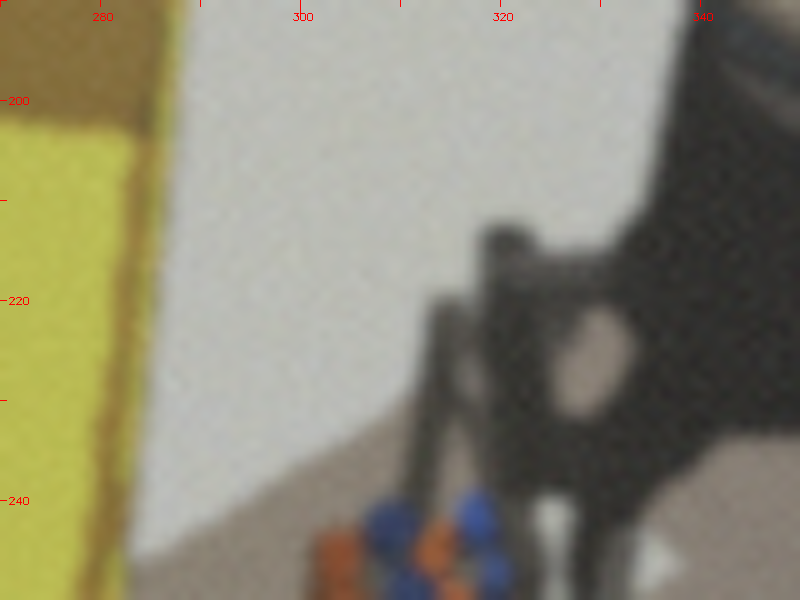

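Run:
```python
from h import *
c=np.array([(194,258),(203,256.5),(212,255),(196,267.5),(204.5,266),(213.5,264.3)])
W=np.array([onz("top",p,.073) for p in c]);print(W.mean(0)); d=W[0]+W[3]-W[2]-W[5];print(np.degrees(np.arctan2(-d[0],d[1])))
A,B=onz("top",(183.5,264.5),.14),onz("top",(220,257.6),.14);print((A+B)/2,np.linalg.norm(A-B))
o,R=tool();print(o['ee_pos'],R[:,0],delta([.4303,.1087,.20]))
```

```text
[0.43041521 0.11074423 0.073     ]
11.018984870233766
[0.43034462 0.10917489 0.14      ] 0.1044289669604134
[0.40015008 0.2843131  0.25706922] [ 9.98654581e-01 -5.18462534e-02  9.96491915e-04] [0.261 1.159 0.38 ]
```

Emit:
arm_command(motion=[[[0.052, 0.231, 0], 0], [[0.052, 0.231, 0], 0], [[0.052, 0.231, 0], 0], [[0.052, 0.231, 0], 0], [[0.052, 0.231, 0], 0], [[0, 0, 0.1], -1], [[0, 0, 0.1], -1], [[0, 0, 0.1], -1], [[0, 0, 0.1], -0.16], [[0, 0, 0], 0], [[0, 0, 0], 0]])

```text
time_s: 9.75
ee_pos: [0.4298, 0.1079, 0.1965]
tool_rot: [3.126, 0.31, -0.002]
ft_force: [0.6, 0.1, 2.0]
gripper_width: 0.0508
```

Run:
```python
from h import *
o,R=tool();print(o['ee_pos'],np.degrees(np.arctan2(R[1,0],R[0,0])),delta([.4303,.1092,.116]))
s=grab_frame("side")
crop("s",s,260,350,190,280,"s5")
```

```text
[0.42983875 0.10786439 0.19649983] 11.309051950359635 [ 0.005 -0.008  0.537]
```

View pics/s5.png

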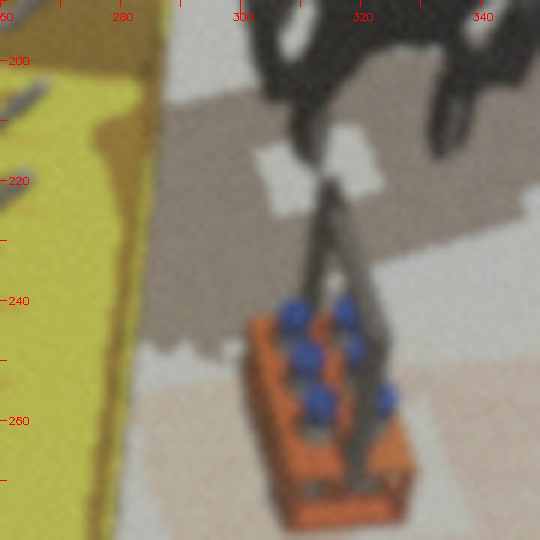

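Emit:
arm_command(motion=[[[0.005, -0.005, 0.13], 0], [[0, 0, 0.13], 0], [[0, 0, 0.13], 0], [[0, 0, 0.1], 0], [[0, 0, 0.04], 0], [[0, 0, 0], 0], [[0, 0, 0], 0]])

```text
time_s: 10.38
ee_pos: [0.4306, 0.1094, 0.1181]
tool_rot: [-3.126, -0.311, -0.001]
ft_force: [-0.2, 0.1, 0.9]
gripper_width: 0.0515
```

Emit:
arm_command(motion=[[[0, 0, 0], 0], [[0, 0, 0], 0], [[0, 0, 0], 0], [[0, 0, 0], 0], [[0, 0, 0], 0], [[0, 0, 0], 0]], jaw=1)

```text
time_s: 10.88
ee_pos: [0.4309, 0.1094, 0.118]
tool_rot: [-3.126, -0.312, -0.004]
ft_force: [1.6, 0.3, 6.9]
gripper_width: 0.0089
```

Emit:
arm_command(motion=[[[0, 0, -0.05], 0], [[0, 0, -0.12], 0], [[0, 0, -0.2], 0], [[0, 0, -0.2], 0], [[0, 0, -0.2], 0], [[0, 0, -0.2], 0], [[0, 0, -0.1], 0.5], [[0, 0, 0], 0.9], [[0, 0, 0], 0.9], [[0, 0, 0], 0.82], [[0, 0, 0], 0], [[0, 0, 0], 0]])

```text
time_s: 11.88
ee_pos: [0.4292, 0.1091, 0.2777]
tool_rot: [3.14, -0.077, -0.002]
ft_force: [0.3, 0.0, -2.7]
gripper_width: 0.0088
```

Run:
```python
from h import *
o,R=tool();print(o['ee_pos'],np.degrees(np.arctan2(R[1,0],R[0,0])),o['gripper_width'],o['ft_force'])
print(hw(-.06,.125,.28),delta(hw(-.06,.125,.28)),delta(hw(0,.125,.28)))
s=grab_frame("side");t=grab_frame("top")
crop("s",s,230,360,150,280,"s6");crop("t",t,150,250,160,290,"t6")
```

```text
[0.42922601 0.10910007 0.27771165] -2.791262465113913 0.008798209344827388 [ 0.2832571   0.01126501 -2.70121634]
[0.54317817 0.17304963 0.28      ] [ 0.738 -0.463 -0.016] [ 1.138 -0.462 -0.016]
```

View pics/s6.png

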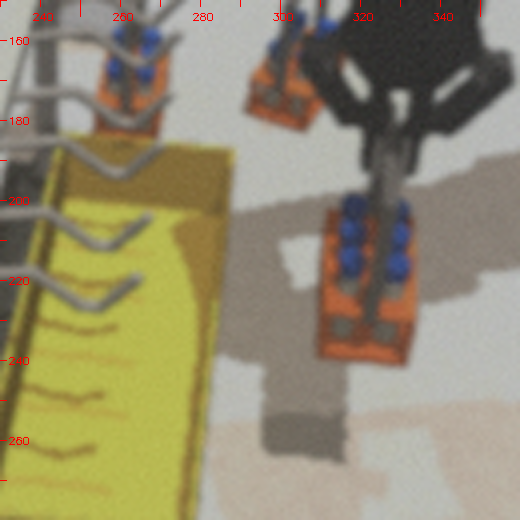

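View pics/t6.png

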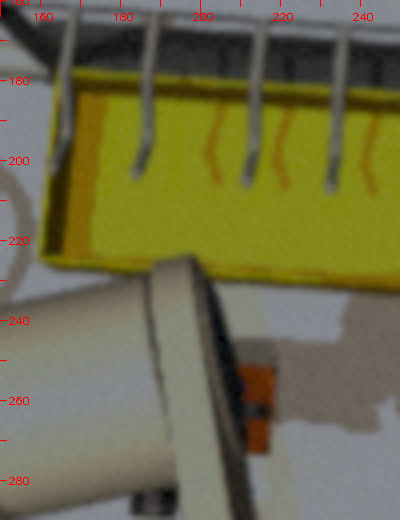

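Emit:
arm_command(motion=[[[0.06, -0.037, 0], 0], [[0.12, -0.077, -0.005], 0], [[0.12, -0.077, -0.005], 0], [[0.12, -0.077, -0.005], 0], [[0.12, -0.077, 0], 0], [[0.12, -0.077, 0], 0], [[0.1, -0.04, 0], 0], [[0.1, 0, 0], 0], [[0.1, 0, 0], 0], [[0.1, 0, 0], 0], [[0.08, 0, 0], 0], [[0, 0, 0], 0]])

```text
time_s: 12.98
ee_pos: [0.6041, 0.1696, 0.2765]
tool_rot: [3.139, -0.079, -0.009]
ft_force: [2.4, 0.4, -19.6]
gripper_width: 0.0086
```

Run:
```python
from h import *
o,R=tool();print(o['ee_pos'],np.degrees(np.arctan2(R[1,0],R[0,0])),o['gripper_width'],o['ft_force'])
print(delta(hw(0,.125,.225)))
s=grab_frame("side")
crop("s",s,200,330,120,260,"s7")
```

```text
[0.60413514 0.16957338 0.27646484] -2.8771570710750014 0.008601079991598305 [  2.42973467   0.43202774 -19.64545384]
[-0.005 -0.003  0.343]
```

View pics/s7.png

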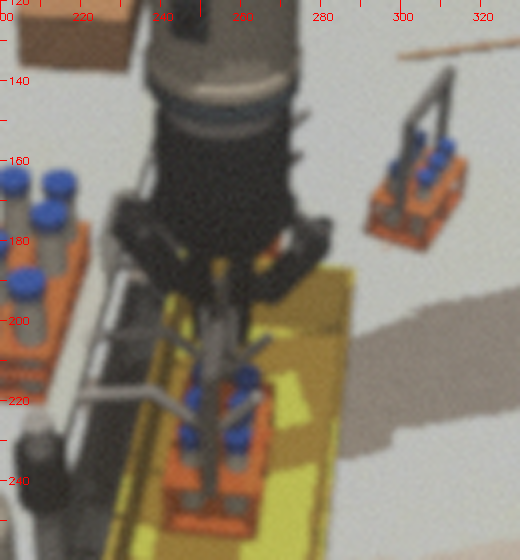

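Emit:
arm_command(motion=[[[0, 0, 0], 0]])

```text
time_s: 13.12
ee_pos: [0.6035, 0.1696, 0.2766]
tool_rot: [3.139, -0.079, -0.005]
ft_force: [5.7, 0.3, -29.8]
gripper_width: 0.0086
```

Run:
```python
from h import *
o,R=tool();print(o['time_s'],o['ee_pos'],o['ft_force'],o['moment'],R.round(3))
for i,n in enumerate(["a","b"]):
  s=grab_frame("side");crop("s",s,220,290,175,250,"s8"+n)
o,R=tool();print(o['ee_pos'],o['ft_force'])
b=o['ee_pos']+[0,0,.017]
# predicted pixel: handle bar ends, cap tops & prong seat
for nm,p in [("bar",b),("barL",b+[.002,.047,0]),("seatL",hw(0,.152,.244)),("seatR",hw(0,.098,.244)),("tipL",hw(-.028,.152,.265)),("riseL",hw(.036,.152,.259))]: print(nm,proj("side",[p])[0].round(1))
```

```text
13.1167 [0.60349713 0.16955191 0.27657025] [  5.65700963   0.32998525 -29.83825685] [ 0.15475645 -1.22170022  0.01141403] [[ 0.999 -0.05  -0.003]
 [-0.05  -0.999 -0.001]
 [-0.003  0.001 -1.   ]]
[0.60333909 0.16957188 0.27654038] [  6.07225962   0.0959882  -32.36920273]
bar [254.5 200.5]
barL [252. 214.]
seatL [252.9 223. ]
seatR [255.8 208. ]
tipL [264.5 218.1]
riseL [238.2 217.1]
```

View pics/s8b.png

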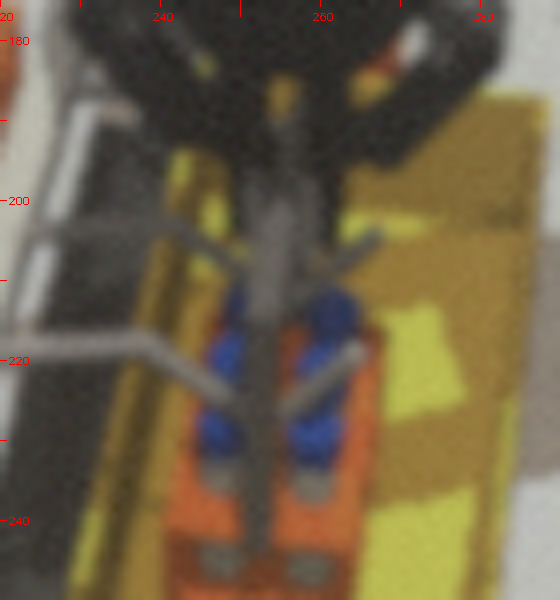

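The force is the caps touching the undersides of the prongs, because I carried the basket about 10 mm too high. I'll lower it, since the bar is already over the seat.

Emit:
arm_command(motion=[[[0, 0, 0.03], 0], [[0, 0, 0.04], 0], [[0, 0, 0.04], 0], [[0, 0, 0], 0], [[0, 0, 0], 0]])

```text
time_s: 13.63
ee_pos: [0.6042, 0.1699, 0.264]
tool_rot: [-3.14, 0.08, -0.001]
ft_force: [-0.6, -0.8, -2.6]
gripper_width: 0.0084
```

Run:
```python
from h import *
o,R=tool();print(o['time_s'],o['ee_pos'],o['ft_force'],o['moment'],o['gripper_width'])
s=grab_frame("side");crop("s",s,220,290,175,250,"s9")
```

```text
13.6333 [0.6041685  0.16985481 0.26401876] [-0.61983419 -0.82645755 -2.6447167 ] [-0.02025466  0.02136587  0.02309871] 0.008406945336461807
```

View pics/s9.png

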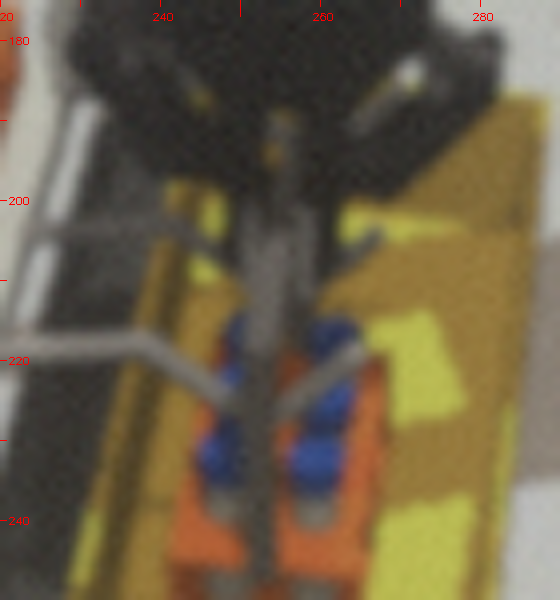

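Emit:
arm_command(motion=[[[0, 0, 0.06], 0], [[0, 0, 0.06], 0], [[0, 0, 0.05], 0], [[0, 0, 0.04], 0], [[0, 0, 0], 0]])

```text
time_s: 14.1
ee_pos: [0.6038, 0.1696, 0.2304]
tool_rot: [3.14, -0.08, -0.002]
ft_force: [0.6, 0.6, -2.6]
gripper_width: 0.0083
```

Emit:
arm_command(motion=[[[0, 0, 0.02], 0], [[0, 0, 0.015], 0], [[0, 0, 0], 0]])

```text
time_s: 14.35
ee_pos: [0.6056, 0.1699, 0.2274]
tool_rot: [-3.14, 0.08, -0.005]
ft_force: [5.6, 0.4, -1.4]
gripper_width: 0.0088
```

Emit:
arm_command(motion=[[[0.02, 0, 0], 0], [[0, 0, 0.01], 0], [[0, 0, 0], 0]])

```text
time_s: 14.6
ee_pos: [0.607, 0.1697, 0.2266]
tool_rot: [-3.14, 0.08, 0.0]
ft_force: [-4.2, -1.2, 10.1]
gripper_width: 0.0089
```

Emit:
arm_command(motion=[[[0, 0, 0], 0], [[0, 0, 0], 0], [[0, 0, 0], 0], [[0, 0, 0], 0], [[0, 0, -0.05], 0], [[0, 0, -0.1], 0], [[0, 0, -0.15], 0], [[0, 0, -0.2], 0], [[-0.2, 0, -0.1], 0], [[-0.2, 0, 0], 0], [[-0.2, 0, 0], 0], [[-0.2, 0, 0], 0]], jaw=0.2)

```text
time_s: 15.6
ee_pos: [0.4861, 0.1756, 0.316]
tool_rot: [-3.14, 0.08, -0.001]
ft_force: [0.2, -0.3, -0.1]
gripper_width: 0.0344
```

Emit:
arm_command(motion=[[[-0.25, 0.1, 0], 0], [[-0.2, 0.1, 0], 0], [[0, 0, 0], 0]], jaw=-0.2)

```text
time_s: 15.85
ee_pos: [0.4131, 0.1473, 0.3154]
tool_rot: [3.139, -0.079, -0.004]
ft_force: [1.5, 0.7, 0.7]
gripper_width: 0.051
```

Run:
```python
from h import *
o,R=tool();print(o['time_s'],o['ee_pos'],o['ft_force'],o['gripper_width'])
s=grab_frame("side");crop("s",s,200,340,110,280,"s10")
t=grab_frame("top");crop("t",t,150,390,150,290,"t10")
```

```text
15.85 [0.41306909 0.14734808 0.31541078] [1.4867704  0.70442576 0.65807854] 0.051007629346843
```

View pics/s10.png

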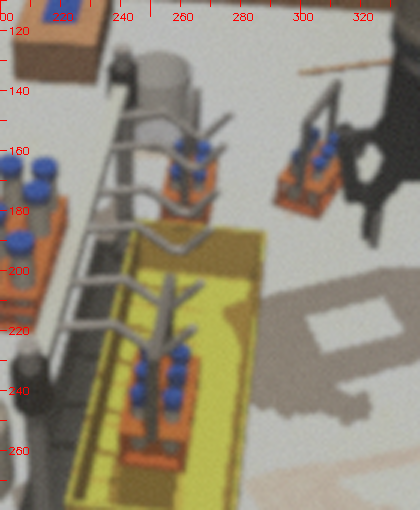

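View pics/t10.png

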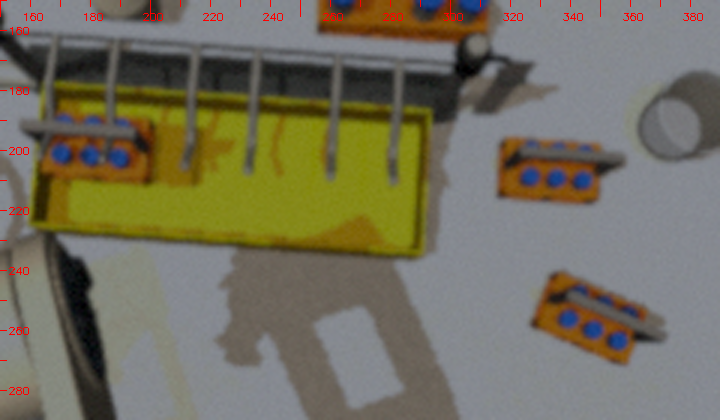

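The first basket hangs on the left hook, with its bar lying in both prongs. Next is the near right basket, bound for the middle hook.

Run:
```python
from h import *
t=grab_frame("top");crop("t",t,320,380,230,280,"t11")
s=grab_frame("side");crop("s",s,275,325,125,185,"s11")
```

```text
(no output)
```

View pics/t11.png

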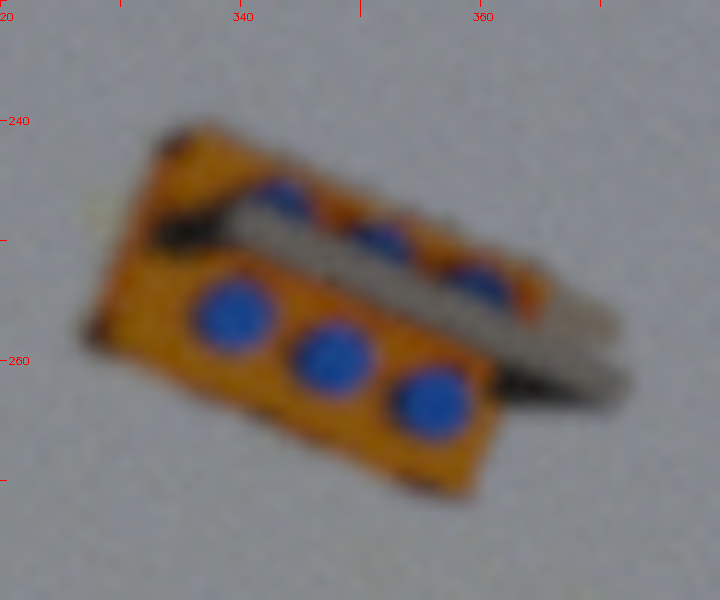

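View pics/s11.png

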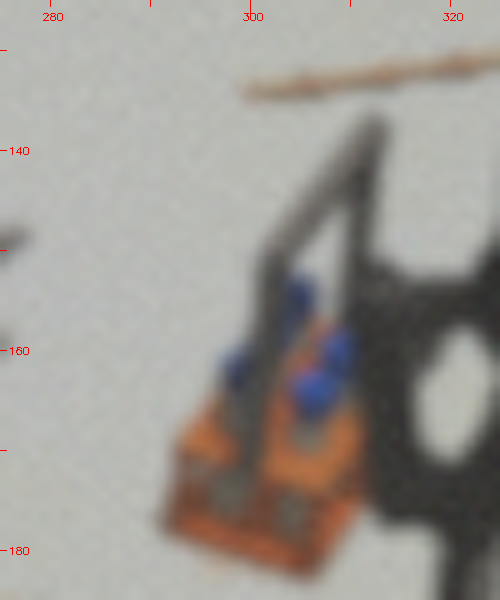

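Run:
```python
from h import *
A,B=onz("top",(338.3,247.5),.14),onz("top",(371.5,261.5),.14);d=A-B;print((A+B)/2,np.linalg.norm(d),np.degrees(np.arctan2(-d[0],d[1])))
A,B=onz("top",(339.2,256.2),.073),onz("top",(356,263.5),.073);d=A-B;print("caps",(A+B)/2,np.linalg.norm(d),np.degrees(np.arctan2(-d[0],d[1])))
A,B=onz("side",(302,150.5),.14),onz("side",(312.5,136.5),.14);d=A-B;print((A+B)/2,np.linalg.norm(d),np.degrees(np.arctan2(-d[0],d[1])))
# floor corners
for p in [(335.5,241),(327.5,258.5),(358.5,271)]:print(onz("top",p,.0225))
o,R=tool();print(o['ee_pos'],delta([.455,-.326,.25]))
```

```text
[ 0.45609616 -0.32460929  0.14      ] 0.10220914944705367 -21.99532930778539
caps [ 0.44174075 -0.31976158  0.073     ] 0.05481483815755672 -22.601419986320337
[ 0.45233732 -0.32472833  0.14      ] 0.10225059435105334 -22.573051627854863
[ 0.50076509 -0.29462887  0.0225    ]
[ 0.44580707 -0.26882615  0.0225    ]
[ 0.40843479 -0.36593561  0.0225    ]
[0.41928977 0.14946361 0.31601433] [0.398 3.154 0.439]
```

Emit:
arm_command(motion=[[[0.03, 0.24, 0], 0], [[0.03, 0.24, 0], 0], [[0.03, 0.24, 0], 0], [[0.03, 0.24, 0], 0], [[0.03, 0.24, 0], 0], [[0.03, 0.24, 0], 0], [[0.03, 0.24, 0], 0], [[0.03, 0.24, 0], 0], [[0.03, 0.24, 0], 0], [[0.03, 0.24, 0], 0], [[0.03, 0.24, 0], 0], [[0.03, 0.24, 0], 0]])

```text
time_s: 17.05
ee_pos: [0.4511, -0.2877, 0.315]
tool_rot: [-3.14, 0.081, -0.0]
ft_force: [0.6, 0.4, 0.1]
gripper_width: 0.0511
```

Emit:
arm_command(motion=[[[0.03, 0.24, 0], 0], [[0, 0.03, 0], 0], [[0, 0, 0.18], 1], [[0, 0, 0.18], 1], [[0, 0, 0.18], 1], [[0, 0, 0.18], 1], [[0, 0, 0.08], 0.23], [[0, 0, 0], 0], [[0, 0, 0], 0]])

```text
time_s: 17.8
ee_pos: [0.4533, -0.3259, 0.1953]
tool_rot: [-3.083, 0.604, 0.001]
ft_force: [0.4, 0.4, 0.5]
gripper_width: 0.0512
```

Run:
```python
from h import *
o,R=tool();print(o['time_s'],o['ee_pos'],np.degrees(np.arctan2(R[1,0],R[0,0])),delta([.4545,-.3255,.116]))
s=grab_frame("side");crop("s",s,270,370,90,200,"s12")
t=grab_frame("top");crop("t",t,150,390,150,290,"t12")
```

```text
17.8 [ 0.453264   -0.32585939  0.19529733] -22.156843855031223 [ 0.007 -0.005  0.529]
```

View pics/s12.png

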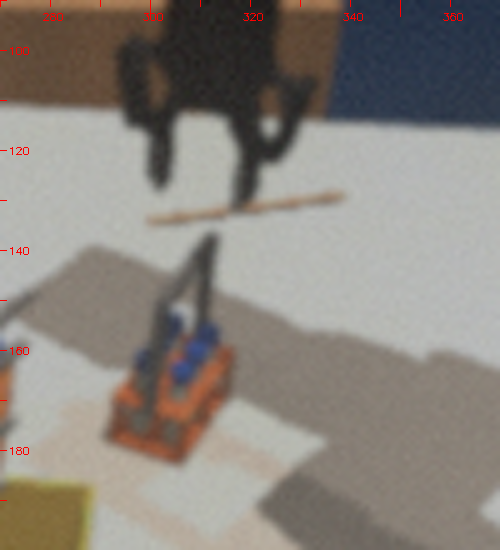

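View pics/t12.png

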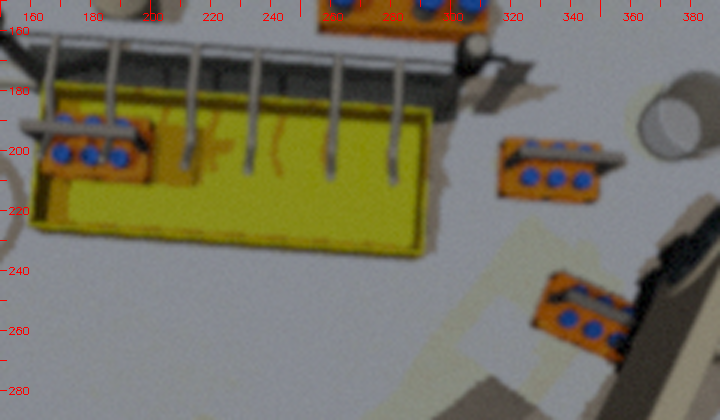

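Emit:
arm_command(motion=[[[0.005, -0.005, 0.13], 0], [[0, 0, 0.13], 0], [[0, 0, 0.13], 0], [[0, 0, 0.1], 0], [[0, 0, 0.035], 0], [[0, 0, 0], 0], [[0, 0, 0], 0]])

```text
time_s: 18.48
ee_pos: [0.4545, -0.3258, 0.1178]
tool_rot: [3.082, -0.607, 0.002]
ft_force: [-0.1, -0.2, -0.2]
gripper_width: 0.0513
```

Emit:
arm_command(motion=[[[0, 0, 0], 0], [[0, 0, 0], 0], [[0, 0, 0], 0], [[0, 0, 0], 0], [[0, 0, 0], 0], [[0, 0, 0], 0]], jaw=1)

```text
time_s: 18.98
ee_pos: [0.4546, -0.3258, 0.1174]
tool_rot: [3.082, -0.607, 0.003]
ft_force: [1.7, 0.3, 5.7]
gripper_width: 0.0091
```

Emit:
arm_command(motion=[[[0, 0, -0.05], 0], [[0, 0, -0.12], 0], [[0, 0, -0.2], 0], [[0, 0, -0.2], 0], [[0, 0, -0.2], 0], [[0, 0, -0.15], 0], [[0, 0, -0.06], -0.5], [[0, 0, 0], -0.9], [[0, 0, 0], -0.9], [[0, 0, 0], -1], [[0, 0, 0], -0.9], [[0, 0, 0], 0]])

```text
time_s: 19.98
ee_pos: [0.4532, -0.325, 0.2635]
tool_rot: [-3.14, 0.078, 0.001]
ft_force: [0.7, -0.3, -0.5]
gripper_width: 0.0089
```

Run:
```python
from h import *
o,R=tool();print(o['time_s'],o['ee_pos'],np.degrees(np.arctan2(R[1,0],R[0,0])),o['gripper_width'],o['ft_force'])
print(delta(hw(-.08,0,.265)),delta(hw(0.002,0,.265)),hw(-.08,0,.265))
s=grab_frame("side");crop("s",s,270,370,90,200,"s13")
```

```text
19.9833 [ 0.45324799 -0.32498885  0.26352852] -2.8608787255056374 0.008898047242598036 [ 0.74038124 -0.32899451 -0.46138624]
[ 0.298 -2.513 -0.009] [ 0.845 -2.512 -0.009] [0.51670814 0.04925813 0.265     ]
```

View pics/s13.png

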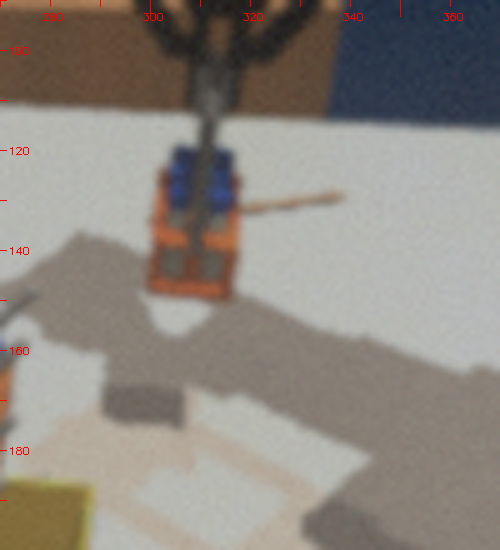

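Emit:
arm_command(motion=[[[0, -0.1, 0], 0], [[0.025, -0.22, 0], 0], [[0.025, -0.22, 0], 0], [[0.025, -0.22, 0], 0], [[0.025, -0.22, 0], 0], [[0.025, -0.22, 0], 0], [[0.025, -0.22, 0], 0], [[0.025, -0.22, 0], 0], [[0.025, -0.22, 0], 0], [[0.025, -0.22, 0], 0], [[0.025, -0.22, 0], 0], [[0.025, -0.213, 0], 0]])

```text
time_s: 21.03
ee_pos: [0.5142, 0.0513, 0.2636]
tool_rot: [-3.14, 0.087, 0.001]
ft_force: [1.4, -0.0, -1.9]
gripper_width: 0.0087
```

Run:
```python
from h import *
o,R=tool();print(o['time_s'],o['ee_pos'],np.degrees(np.arctan2(R[1,0],R[0,0])),o['gripper_width'],o['ft_force'])
print(delta(hw(0.002,0,.265)))
s=grab_frame("side");crop("s",s,220,350,110,250,"s14")
```

```text
21.0333 [0.51422805 0.05127228 0.26364388] -3.1730392903533167 0.008725060612673195 [ 1.37229912 -0.01186737 -1.87227699]
[ 0.564  0.011 -0.009]
```

View pics/s14.png

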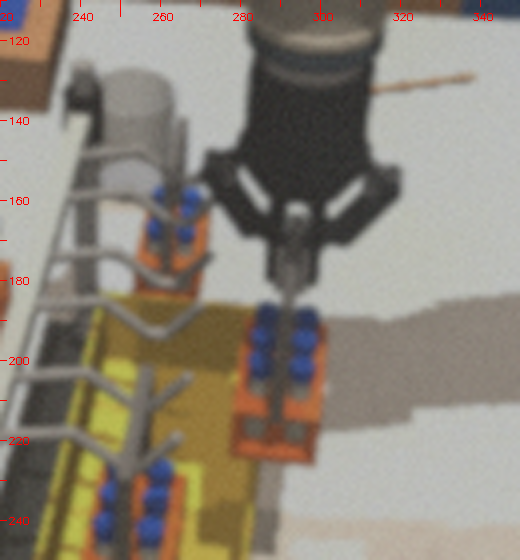

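Emit:
arm_command(motion=[[[0.08, 0.005, 0], 0], [[0.08, 0, 0], 0], [[0.08, 0, 0], 0], [[0.08, 0, 0], 0], [[0.08, 0, 0], 0], [[0.08, 0, 0], 0], [[0.08, 0, 0], 0], [[0, 0, 0], 0], [[0, 0, 0], 0]])

```text
time_s: 21.83
ee_pos: [0.5994, 0.0429, 0.263]
tool_rot: [3.14, -0.086, -0.001]
ft_force: [-0.0, -0.2, -1.5]
gripper_width: 0.0086
```

Run:
```python
from h import *
o,R=tool();print(o['time_s'],o['ee_pos'],o['gripper_width'],o['ft_force'])
print(delta(hw(0.002,0,.227)))
s=grab_frame("side");crop("s",s,220,350,110,250,"s15")
```

```text
21.8333 [0.59936463 0.04294118 0.26303393] 0.008617228233106273 [-0.01045553 -0.15945311 -1.54787511]
[-0.006 -0.013  0.24 ]
```

View pics/s15.png

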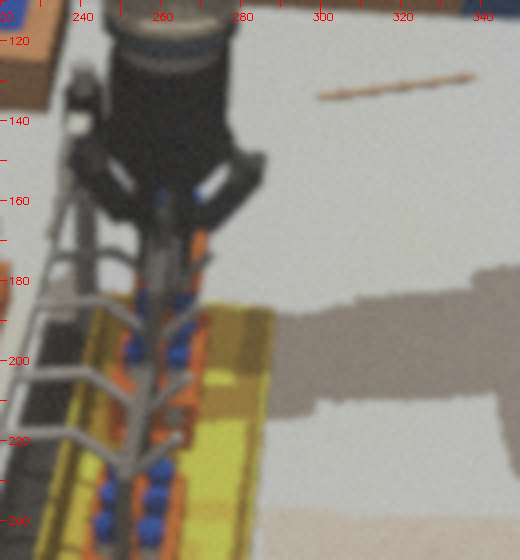

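Emit:
arm_command(motion=[[[0, -0.01, 0.06], 0], [[0, 0, 0.06], 0], [[0, 0, 0.05], 0], [[0, 0, 0.04], 0], [[0, 0, 0.015], 0], [[0, 0, 0], 0], [[0, 0, 0], 0]])

```text
time_s: 22.47
ee_pos: [0.5989, 0.0452, 0.2297]
tool_rot: [-3.14, 0.083, 0.0]
ft_force: [-0.1, 0.1, -0.9]
gripper_width: 0.0087
```

Emit:
arm_command(motion=[[[0, 0, 0.02], 0], [[0, 0, 0.01], 0], [[0, 0, 0], 0]])

```text
time_s: 22.72
ee_pos: [0.5996, 0.0452, 0.226]
tool_rot: [-3.14, 0.083, -0.003]
ft_force: [1.8, 0.5, 1.3]
gripper_width: 0.0087
```

Emit:
arm_command(motion=[[[0.008, 0, 0.01], 0], [[0, 0, 0.005], 0], [[0, 0, 0], 0]])

```text
time_s: 22.97
ee_pos: [0.6, 0.0452, 0.2246]
tool_rot: [-3.14, 0.084, -0.001]
ft_force: [-6.4, 0.1, 12.5]
gripper_width: 0.0084
```

Emit:
arm_command(motion=[[[0, 0, 0], 0], [[0, 0, 0], 0], [[0, 0, 0], 0], [[0, 0, 0], 0], [[0, 0, -0.05], 0], [[0, 0, -0.1], 0], [[0, 0, -0.15], 0], [[0, 0, -0.2], 0], [[-0.2, 0, -0.1], 0], [[-0.2, 0, 0], 0], [[-0.2, 0, 0], 0], [[-0.2, 0, 0], 0]], jaw=0.2)

```text
time_s: 23.97
ee_pos: [0.4791, 0.0515, 0.3137]
tool_rot: [-3.14, 0.084, -0.001]
ft_force: [0.7, 0.3, 0.8]
gripper_width: 0.0343
```

Emit:
arm_command(motion=[[[-0.25, 0, 0], 0], [[-0.25, 0, 0], 0], [[0, 0, 0], 0]], jaw=-0.2)

```text
time_s: 24.22
ee_pos: [0.3995, 0.0554, 0.313]
tool_rot: [3.14, -0.083, -0.005]
ft_force: [0.1, 0.2, -1.0]
gripper_width: 0.0511
```

Run:
```python
from h import *
o,R=tool();print(o['time_s'],o['ee_pos'],o['ft_force'],o['gripper_width'])
s=grab_frame("side");crop("s",s,200,340,110,280,"s16")
t=grab_frame("top");crop("t",t,150,390,150,290,"t16");crop("t",t,300,400,170,240,"t16b");crop("s",s,240,290,130,190,"s16b")
```

```text
24.2167 [0.39946515 0.05543558 0.31296451] [ 0.12950817  0.23562347 -1.01782669] 0.05112455310509354
```

View pics/s16.png

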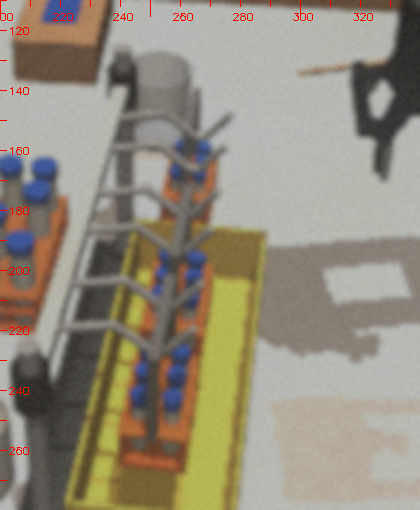

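View pics/t16.png

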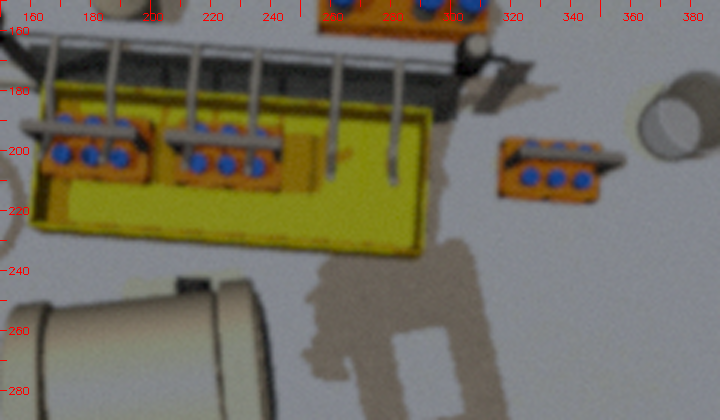

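View pics/t16b.png

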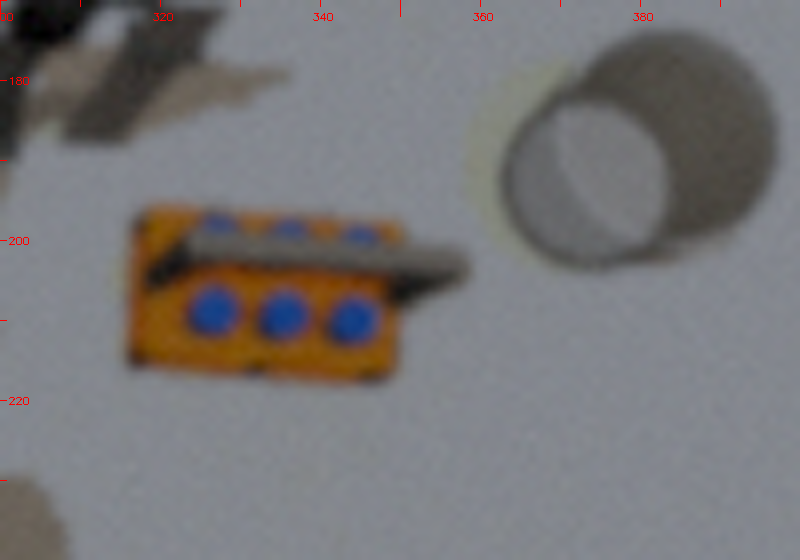

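View pics/s16b.png

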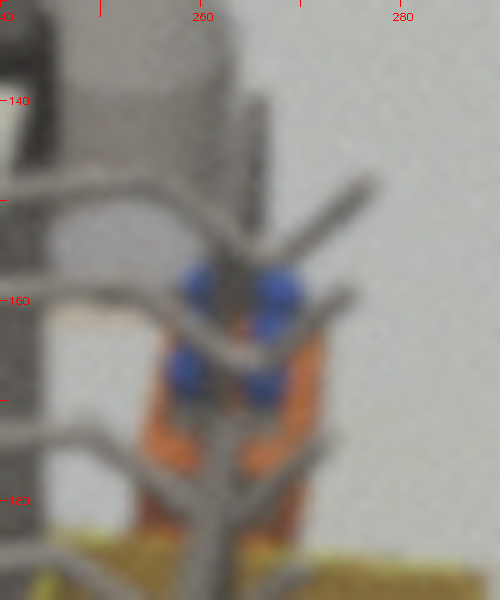

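Run:
```python
from h import *
A,B=onz("top",(322.3,200.3),.14),onz("top",(358.3,203),.14);d=A-B;print((A+B)/2,np.linalg.norm(d),np.degrees(np.arctan2(-d[0],d[1])))
A,B=onz("top",(326.5,208.8),.073),onz("top",(344,210.2),.073);d=A-B;print("caps",(A+B)/2,np.linalg.norm(d),np.degrees(np.arctan2(-d[0],d[1])))
B=onz("side",(266,140),.14);print("far bar end side",B)
o,R=tool();print(o['ee_pos'],delta([.606,-.286,.25]),delta([.48,-.2,.25]))
```

```text
[ 0.60749054 -0.28507614  0.14      ] 0.10523093011637896 -3.201074771525134
caps [ 0.59366633 -0.28432475  0.073     ] 0.05392174915117078 -3.5193045094587854
far bar end side [ 0.60196287 -0.3312745   0.14      ]
[0.40469764 0.05559012 0.31394084] [1.459 2.204 0.428] [0.59  1.675 0.427]
```

Emit:
arm_command(motion=[[[0.133, 0.2, 0], 0], [[0.133, 0.2, 0], 0], [[0.133, 0.2, 0], 0], [[0.133, 0.2, 0], 0], [[0.133, 0.2, 0], 0], [[0.133, 0.2, 0], 0], [[0.133, 0.2, 0], 0], [[0.133, 0.2, 0], 0], [[0.133, 0.2, 0], 0], [[0.133, 0.2, 0], 0], [[0.133, 0.2, 0], 0], [[0, 0, 0.1], 0]])

```text
time_s: 25.32
ee_pos: [0.6115, -0.2924, 0.2996]
tool_rot: [3.136, -0.088, 0.009]
ft_force: [-1.2, 1.2, 0.8]
gripper_width: 0.0514
```

Emit:
arm_command(motion=[[[0, 0, 0.2], 0], [[0, 0, 0.2], 0], [[0, 0, 0.2], 0], [[0, 0, 0.1], 0], [[0, 0, 0], 0], [[0, 0, 0], 0]])

```text
time_s: 25.82
ee_pos: [0.6074, -0.2861, 0.1922]
tool_rot: [-3.14, 0.084, 0.002]
ft_force: [0.3, 0.0, -0.3]
gripper_width: 0.051
```

Run:
```python
from h import *
o,R=tool();print(o['time_s'],o['ee_pos'],np.degrees(np.arctan2(R[1,0],R[0,0])),delta([.6065,-.285,.116]))
s=grab_frame("side");crop("s",s,220,320,90,200,"s17")
t=grab_frame("top");crop("t",t,250,400,150,250,"t17")
```

```text
25.8167 [ 0.60737471 -0.28612165  0.19219339] -3.0608369580487302 [-0.006 -0.007  0.508]
```

View pics/s17.png

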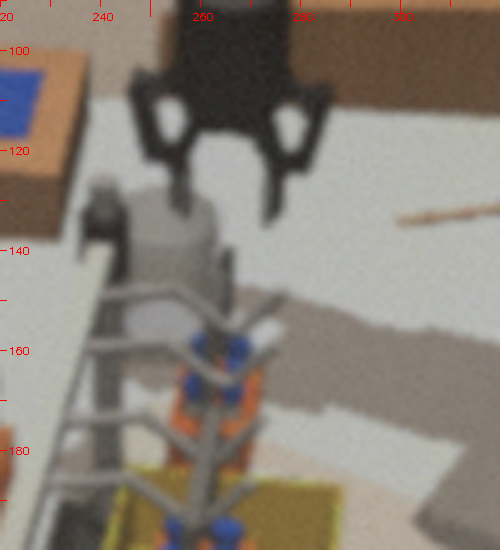

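View pics/t17.png

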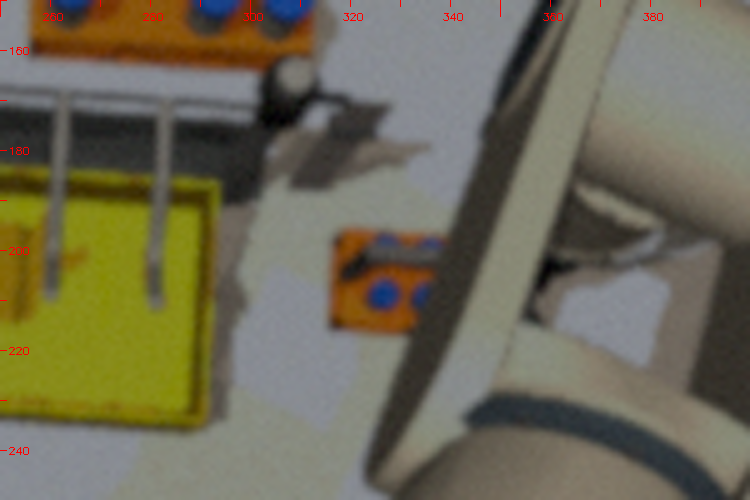

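Emit:
arm_command(motion=[[[-0.005, -0.005, 0.13], 0], [[0, 0, 0.13], 0], [[0, 0, 0.13], 0], [[0, 0, 0.08], 0], [[0, 0, 0.035], 0], [[0, 0, 0], 0], [[0, 0, 0], 0]])

```text
time_s: 26.5
ee_pos: [0.607, -0.2852, 0.1184]
tool_rot: [3.14, -0.083, 0.002]
ft_force: [0.4, -0.7, -0.7]
gripper_width: 0.051
```

Emit:
arm_command(motion=[[[0, 0, 0], 0], [[0, 0, 0], 0], [[0, 0, 0], 0], [[0, 0, 0], 0], [[0, 0, 0], 0], [[0, 0, 0], 0]], jaw=1)

```text
time_s: 27.0
ee_pos: [0.6069, -0.2852, 0.118]
tool_rot: [3.14, -0.084, 0.002]
ft_force: [1.9, -1.0, 4.3]
gripper_width: 0.009
```

Emit:
arm_command(motion=[[[0, 0, -0.05], 0], [[0, 0, -0.12], 0], [[0, 0, -0.2], 0], [[0, 0, -0.2], 0], [[0, 0, -0.2], 0], [[0, 0, -0.15], 0], [[0, 0, -0.065], 0], [[-0.1, 0, 0], 0], [[-0.2, 0, 0], 0], [[-0.2, 0, 0], 0], [[-0.15, 0, 0], 0], [[0, 0, 0], 0]])

```text
time_s: 28.0
ee_pos: [0.504, -0.2788, 0.2637]
tool_rot: [-3.139, 0.085, 0.008]
ft_force: [1.2, 0.1, -1.4]
gripper_width: 0.0085
```

Run:
```python
from h import *
o,R=tool();print(o['time_s'],o['ee_pos'],np.degrees(np.arctan2(R[1,0],R[0,0])),o['gripper_width'],o['ft_force'])
print(delta(hw(-.09,-.125,.265)),delta(hw(0.003,-.125,.265)))
s=grab_frame("side");crop("s",s,220,350,90,200,"s18")
```

```text
28.0 [ 0.50403958 -0.27876347  0.26373914] -3.097813515254897 0.008528060778621373 [ 1.2335861   0.11607564 -1.44151064]
[-0.099 -1.355 -0.006] [ 0.521 -1.356 -0.009]
```

View pics/s18.png

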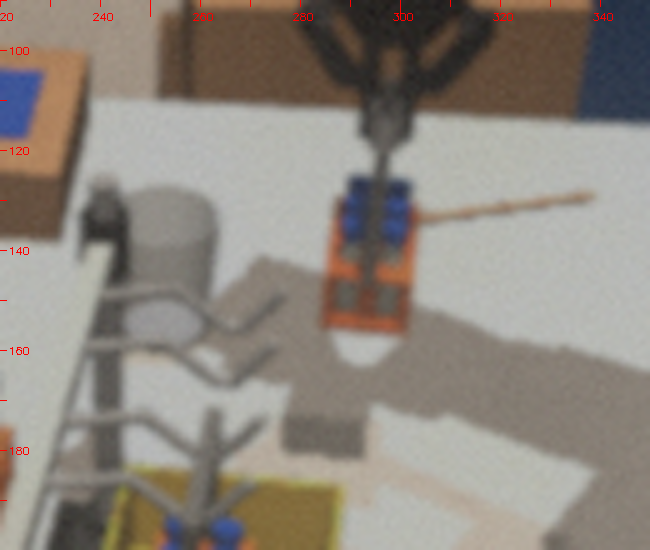

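Emit:
arm_command(motion=[[[-0.01, -0.12, 0], 0], [[-0.015, -0.2, 0], 0], [[-0.015, -0.2, 0], 0], [[-0.015, -0.2, 0], 0], [[-0.015, -0.2, 0], 0], [[-0.015, -0.2, 0], 0], [[-0.015, -0.15, 0], 0], [[0, -0.085, 0], 0], [[0, 0, 0], 0]])

```text
time_s: 28.8
ee_pos: [0.5052, -0.0738, 0.2647]
tool_rot: [-3.14, 0.08, 0.001]
ft_force: [-0.2, -0.6, -2.0]
gripper_width: 0.0085
```

Run:
```python
from h import *
o,R=tool();print(o['time_s'],o['ee_pos'],np.degrees(np.arctan2(R[1,0],R[0,0])),o['gripper_width'],o['ft_force'])
print(delta(hw(0.003,-.125,.265)))
```

```text
28.8 [ 0.50515702 -0.07379234  0.26465439] -2.9075624117526493 0.008540368321251062 [-0.22844567 -0.59425716 -2.03215828]
[ 0.588  0.011 -0.003]
```

Emit:
arm_command(motion=[[[0.08, 0.01, 0], 0], [[0.084, 0, 0], 0], [[0.084, 0, 0], 0], [[0.084, 0, 0], 0], [[0.084, 0, 0], 0], [[0.084, 0, 0], 0], [[0.084, 0, 0], 0], [[0, 0, 0], 0], [[0, 0, 0], 0]])

```text
time_s: 29.55
ee_pos: [0.5931, -0.0833, 0.2644]
tool_rot: [3.14, -0.085, -0.001]
ft_force: [-0.4, -0.4, -1.9]
gripper_width: 0.0084
```

Run:
```python
from h import *
o,R=tool();print(o['time_s'],o['ee_pos'],o['gripper_width'],o['ft_force'])
print(delta(hw(0.003,-.125,.227)))
s=grab_frame("side");crop("s",s,220,350,90,220,"s19")
```

```text
29.55 [ 0.59313319 -0.08333053  0.26435278] 0.008368834624845268 [-0.40514345 -0.41776313 -1.86235354]
[-0.001 -0.023  0.249]
```

View pics/s19.png

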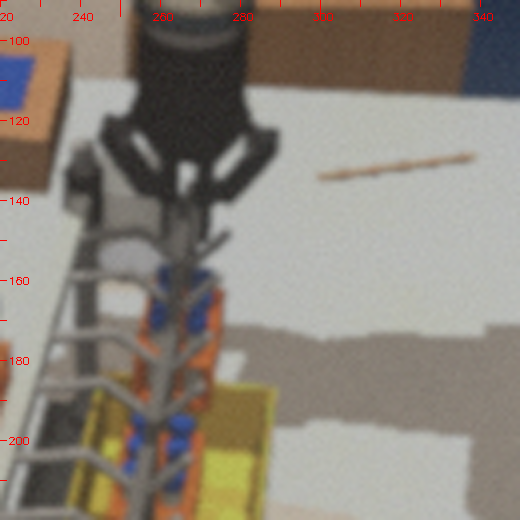

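Emit:
arm_command(motion=[[[0, -0.02, 0.06], 0], [[0, 0, 0.06], 0], [[0, 0, 0.05], 0], [[0, 0, 0.04], 0], [[0, 0, 0.02], 0], [[0, 0, 0.015], 0], [[0, 0, 0], 0], [[0, 0, 0], 0]])

```text
time_s: 30.27
ee_pos: [0.5924, -0.0791, 0.2284]
tool_rot: [3.14, -0.084, 0.0]
ft_force: [0.1, 0.4, -1.8]
gripper_width: 0.0087
```

Emit:
arm_command(motion=[[[0, 0, 0.015], 0], [[0, 0, 0], 0]])

```text
time_s: 30.43
ee_pos: [0.5926, -0.0792, 0.2262]
tool_rot: [3.14, -0.083, 0.001]
ft_force: [1.0, -0.0, -2.1]
gripper_width: 0.0084
```

Emit:
arm_command(motion=[[[0.004, 0, 0.012], 0], [[0, 0, 0.012], 0], [[0, 0, 0], 0]])

```text
time_s: 30.68
ee_pos: [0.5933, -0.0792, 0.2239]
tool_rot: [3.14, -0.083, 0.002]
ft_force: [-3.0, -0.2, 10.0]
gripper_width: 0.0086
```

Seated (10 N of support). Release, retract and look.

Emit:
arm_command(motion=[[[0, 0, 0], 0], [[0, 0, 0], 0], [[0, 0, 0], 0], [[0, 0, 0], 0], [[0, 0, -0.05], 0], [[0, 0, -0.1], 0], [[0, 0, -0.15], 0], [[0, 0, -0.2], 0], [[-0.2, 0, -0.1], 0], [[-0.2, 0, 0], 0], [[-0.2, 0, 0], 0], [[-0.2, 0, 0], 0]], jaw=0.2)

```text
time_s: 31.68
ee_pos: [0.4719, -0.0727, 0.3131]
tool_rot: [3.14, -0.083, 0.001]
ft_force: [-1.0, -0.1, 0.2]
gripper_width: 0.0339
```

Emit:
arm_command(motion=[[[-0.25, 0, 0], 0], [[-0.15, -0.2, 0], 0], [[0, -0.25, 0], 0], [[0, -0.25, 0], 0], [[0, -0.25, 0], 0], [[0, -0.25, 0], 0], [[0, -0.25, 0], 0], [[0, -0.25, 0], 0], [[0, -0.25, 0], 0], [[0, 0, 0], 0]], jaw=1)

```text
time_s: 32.52
ee_pos: [0.429, 0.228, 0.3131]
tool_rot: [-3.138, 0.078, -0.002]
ft_force: [0.9, -0.6, 0.5]
gripper_width: 0.0002
```

Run:
```python
from h import *
o,R=tool();print(o['time_s'],o['ee_pos'],np.degrees(np.arctan2(R[1,0],R[0,0])),o['gripper_width'])
s=grab_frame("side");crop("s",s,200,340,110,280,"s20");crop("s",s,210,330,270,370,"s20b")
t=grab_frame("top");crop("t",t,70,330,140,280,"t20")
crop("t",t,75,155,180,250,"t20b")
```

```text
32.5167 [0.42895577 0.22804982 0.31306806] -2.851801010234715 0.00021895511483304166
```

View pics/s20.png

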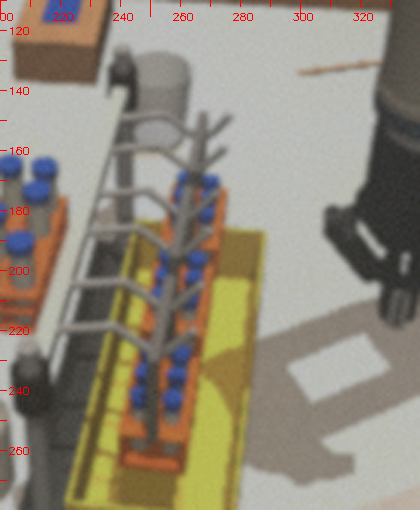

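View pics/t20.png

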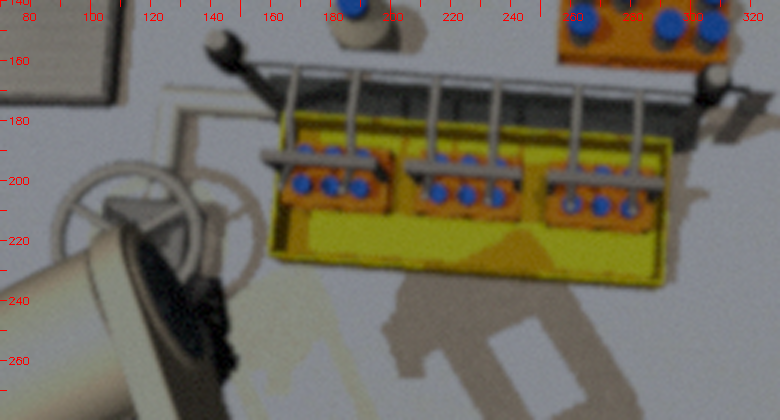

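View pics/s20b.png

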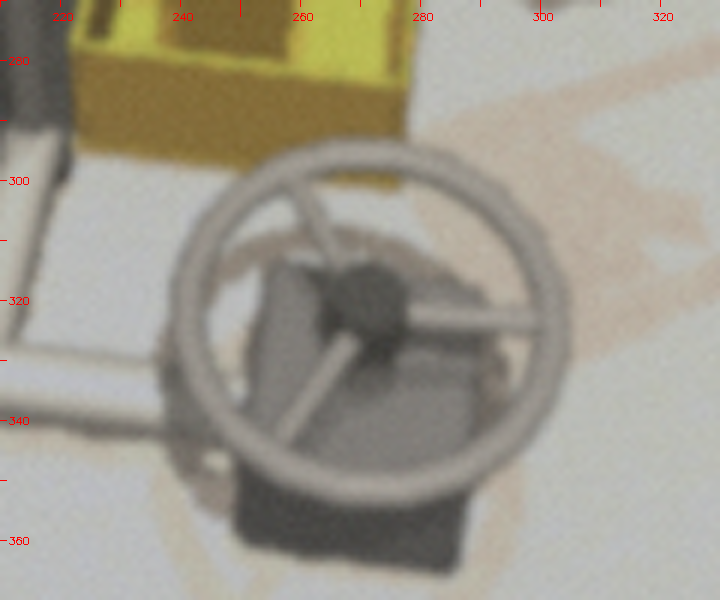

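View pics/t20b.png

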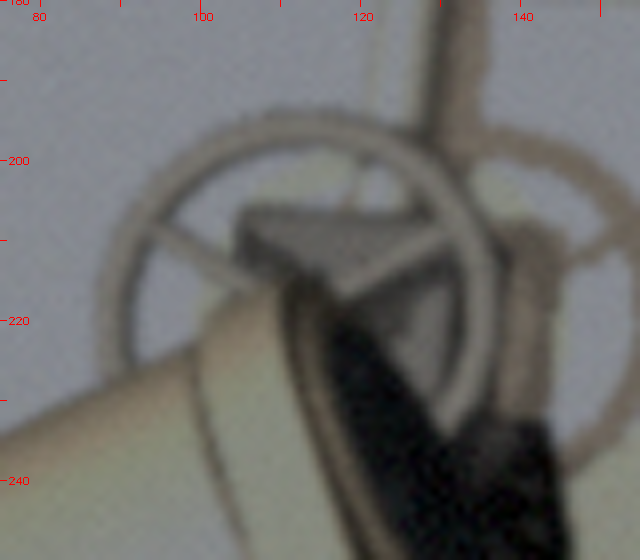

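All three baskets hang: in the side view the bars lie in the hooks, and in the top view the baskets are at x≈176, 224 and 272. The wheel spokes match 5.5 rad. I'll insert the peg at 255° and wind down.

Run:
```python
from h import *
h=hw(-.07,.33,0); a=np.radians(255)
T=hw(-.07+.039*np.cos(a),.33+.039*np.sin(a),.0995); print(T,delta(T))
for k in range(4): arc(a-1.8*k,-.15,12)
```

```text
[0.53180857 0.34119676 0.0995    ] [ 0.649 -0.817  1.42 ]
[[[-0.037, -0.013, 0], 0], [[-0.034, -0.018, 0], 0], [[-0.032, -0.023, 0], 0], [[-0.027, -0.028, 0], 0], [[-0.023, -0.031, 0], 0], [[-0.018, -0.035, 0], 0], [[-0.013, -0.037, 0], 0], [[-0.007, -0.038, 0], 0], [[-0.001, -0.039, 0], 0], [[0.004, -0.039, 0], 0], [[0.01, -0.037, 0], 0], [[0.016, -0.036, 0], 0]]
[[[0.021, -0.033, 0], 0], [[0.025, -0.029, 0], 0], [[0.03, -0.026, 0], 0], [[0.033, -0.02, 0], 0], [[0.036, -0.015, 0], 0], [[0.038, -0.01, 0], 0], [[0.039, -0.004, 0], 0], [[0.038, 0.001, 0], 0], [[0.039, 0.008, 0], 0], [[0.036, 0.013, 0], 0], [[0.035, 0.019, 0], 0], [[0.031, 0.023, 0], 0]]
[[[0.027, 0.028, 0], 0], [[0.023, 0.031, 0], 0], [[0.018, 0.035, 0], 0], [[0.012, 0.037, 0], 0], [[0.007, 0.038, 0], 0], [[0.001, 0.039, 0], 0], [[-0.005, 0.039, 0], 0], [[-0.01, 0.037, 0], 0], [[-0.016, 0.036, 0], 0], [[-0.021, 0.033, 0], 0], [[-0.026, 0.029, 0], 0], [[-0.03, 0.025, 0], 0]]
[[[-0.033, 0.02, 0], 0], [[-0.036, 0.015, 0], 0], [[-0.038, 0.01, 0], 0], [[-0.039, 0.004, 0], 0], [[-0.039, -0.003, 0], 0], [[-0.038, -0.007, 0], 0], [[-0.036, -0.014, 0], 0], [[-0.035, -0.019, 0], 0], [[-0.03, -0.023, 0], 0], [[-0.028, -0.028, 0], 0], [[-0.022, -0.032, 0], 0], [[-0.018, -0.035, 0], 0]]
```

Emit:
arm_command(motion=[[[0.13, -0.163, 0], 0], [[0.13, -0.163, 0], 0], [[0.13, -0.163, 0], 0], [[0.13, -0.163, 0], 0], [[0.13, -0.163, 0], 0], [[0, 0, 0.25], 0], [[0, 0, 0.25], 0], [[0, 0, 0.25], 0], [[0, 0, 0.25], 0], [[0, 0, 0], 0], [[0, 0, 0], 0]])

```text
time_s: 33.53
ee_pos: [0.5319, 0.3375, 0.1616]
tool_rot: [3.138, -0.085, -0.005]
ft_force: [0.8, 0.4, 0.2]
gripper_width: 0.0005
```

Run:
```python
from h import *
o,R=tool();a=np.radians(255)
T=hw(-.07+.039*np.cos(a),.33+.039*np.sin(a),.0995); print(o['ee_pos'],delta(T),np.degrees(np.arctan2(R[1,0],R[0,0])))
```

```text
[0.5319013  0.33752495 0.16157804] [-0.001 -0.025  0.414] -3.1205099516160026
```

Emit:
arm_command(motion=[[[0, -0.015, 0.05], 0], [[0, 0, 0.1], 0], [[0, 0, 0.12], 0], [[0, 0, 0.1], 0], [[0, 0, 0.04], 0], [[0, 0, 0], 0], [[0, 0, 0], 0]])

```text
time_s: 34.12
ee_pos: [0.5337, 0.3422, 0.1027]
tool_rot: [-3.139, 0.084, -0.003]
ft_force: [-0.0, 0.9, 1.2]
gripper_width: -0.0002
```

Emit:
arm_command(motion=[[[-0.037, -0.013, 0], 0], [[-0.034, -0.018, 0], 0], [[-0.032, -0.023, 0], 0], [[-0.027, -0.028, 0], 0], [[-0.023, -0.031, 0], 0], [[-0.018, -0.035, 0], 0]])

```text
time_s: 34.62
ee_pos: [0.5079, 0.3655, 0.1011]
tool_rot: [3.14, -0.083, 0.001]
ft_force: [4.1, -5.0, -0.6]
gripper_width: -0.0
```

Emit:
arm_command(motion=[[[-0.013, -0.037, 0], 0], [[-0.007, -0.038, 0], 0], [[-0.001, -0.039, 0], 0], [[0.004, -0.039, 0], 0], [[0.01, -0.037, 0], 0], [[0.016, -0.036, 0], 0]])

```text
time_s: 35.12
ee_pos: [0.51, 0.3975, 0.1003]
tool_rot: [3.136, -0.083, -0.005]
ft_force: [-3.3, -7.9, 2.2]
gripper_width: 0.0002
```

Emit:
arm_command(motion=[[[0.021, -0.033, 0], 0], [[0.025, -0.029, 0], 0], [[0.03, -0.026, 0], 0], [[0.033, -0.02, 0], 0], [[0.036, -0.015, 0], 0], [[0.038, -0.01, 0], 0]])

```text
time_s: 35.62
ee_pos: [0.537, 0.4166, 0.0997]
tool_rot: [3.137, -0.083, -0.009]
ft_force: [-9.9, -3.4, 1.4]
gripper_width: -0.0002
```

Emit:
arm_command(motion=[[[0.039, -0.004, 0], 0], [[0.038, 0.001, 0], 0], [[0.039, 0.008, 0], 0], [[0.036, 0.013, 0], 0], [[0.035, 0.019, 0], 0], [[0.031, 0.023, 0], 0]])

```text
time_s: 36.12
ee_pos: [0.5698, 0.4077, 0.0999]
tool_rot: [3.14, -0.083, -0.007]
ft_force: [-6.1, 5.4, -3.0]
gripper_width: 0.0001
```

```bash
cat >> h.py <<'E'
def peg():
    o,R=tool(); q=RH.T@(o['ee_pos'][:2]-hw(-.07,.33,0)[:2])
    print(o['time_s'],"peg deg",np.degrees(np.arctan2(q[1],q[0])),"r",np.linalg.norm(q),o['ft_force'])
E
python3 - <<'E'
from h import *
peg()
s=grab_frame("side");crop("s",s,190,350,110,360,"s21")
E
```

```text
36.1167 peg deg 51.51136089168741 r 0.03922530926121777 [-6.09044852  5.43928693 -2.97788579]
```

View pics/s21.png

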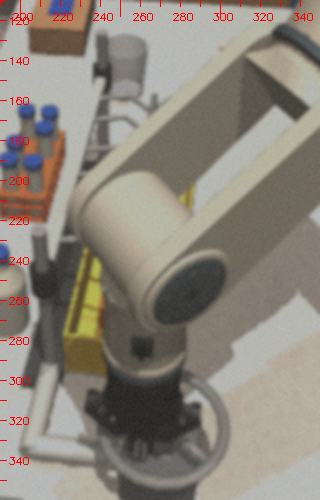

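Emit:
arm_command(motion=[[[0.027, 0.028, 0], 0], [[0.023, 0.031, 0], 0], [[0.018, 0.035, 0], 0], [[0.012, 0.037, 0], 0], [[0.007, 0.038, 0], 0], [[0.001, 0.039, 0], 0], [[-0.005, 0.039, 0], 0], [[0, 0, 0], 0]])

```text
time_s: 36.83
ee_pos: [0.5834, 0.3705, 0.1019]
tool_rot: [-3.138, 0.084, -0.004]
ft_force: [2.8, 3.7, 2.2]
gripper_width: -0.0001
```

Run:
```python
from h import *
peg()
s=grab_frame("side");crop("s",s,210,330,270,370,"s22")
t=grab_frame("top");crop("t",t,75,155,180,250,"t22")
```

```text
36.8333 peg deg -8.17853390832409 r 0.04036089952321956 [2.78803185 3.72892737 2.1535089 ]
```

View pics/s22.png

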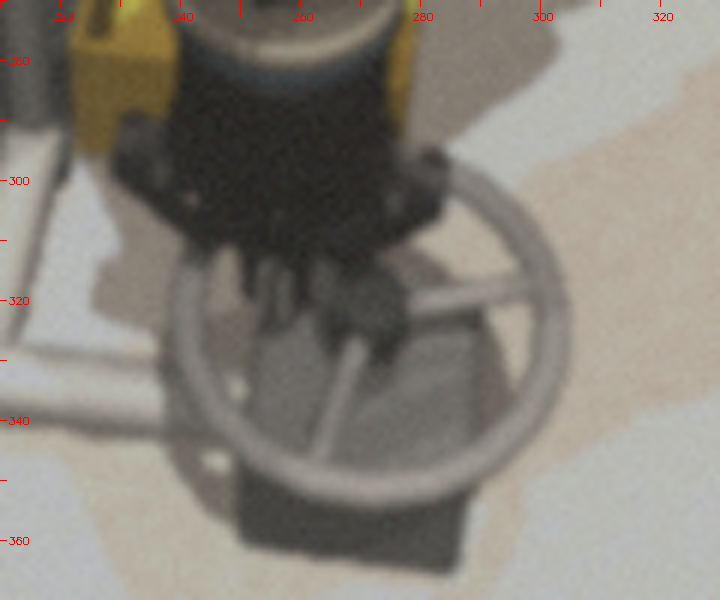

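View pics/t22.png

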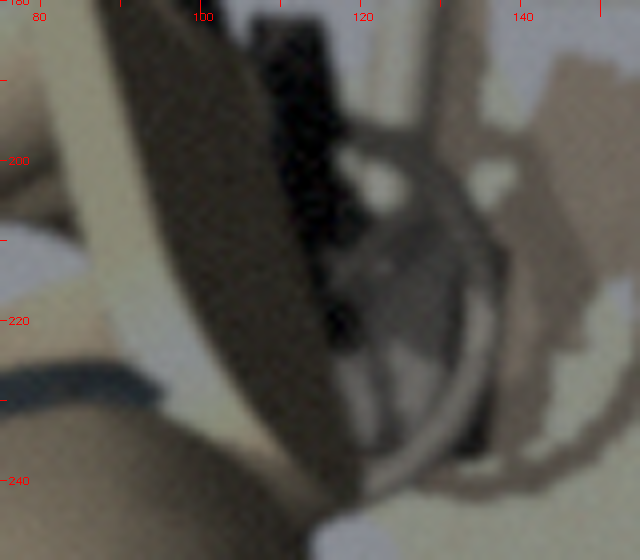

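```bash
cat >> h.py <<'E'
def spoke(n,uv):
    q=RH.T@(onz(n,uv,.115)[:2]-hw(-.07,.33,0)[:2]); return np.degrees(np.arctan2(q[1],q[0]))%360
E
python3 -c "
from h import *
print(spoke('side',(299,316.7)),spoke('side',(263,345)))
# 5.5 reference picture s20b
print([spoke('side',p) for p in [(259,301),(298,322.7),(258,341.5)]],[spoke('top',p) for p in [(95,208.5),(129,209.5)]])
"
```

```text
197.56942799894173 77.8257656085173
[np.float64(306.90887298995335), np.float64(183.60440261378963), np.float64(65.33899271374831)] [np.float64(62.47399844749849), np.float64(307.8111450358004)]
```

Run:
```python
from h import *
for z in (.243,.227,.183):
    P=hw(.09,-.24,z+.003);print(z,proj("side",[P]),proj("top",[P]))
s=cv2.imread("pics/s20.png"); 
im=grab_frame("side");crop("s",im,225,285,115,165,"s23")
im=grab_frame("top");crop("t",im,285,335,145,185,"t23")
```

```text
0.243 [[242.08668986 133.43076381]] [[316.75844381 170.15940033]]
0.227 [[242.13335943 137.66806849]] [[315.77373778 171.53134224]]
0.183 [[242.25738519 148.95806759]] [[313.20669727 175.10720308]]
```

View pics/s23.png

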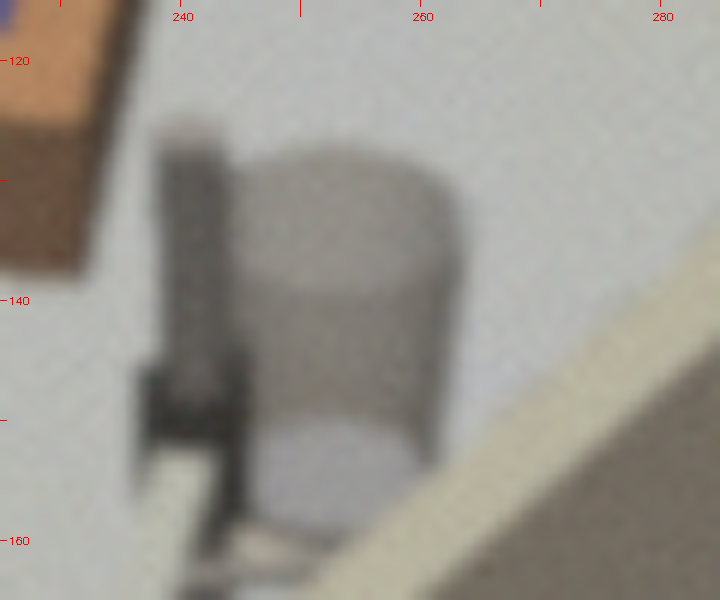

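View pics/t23.png

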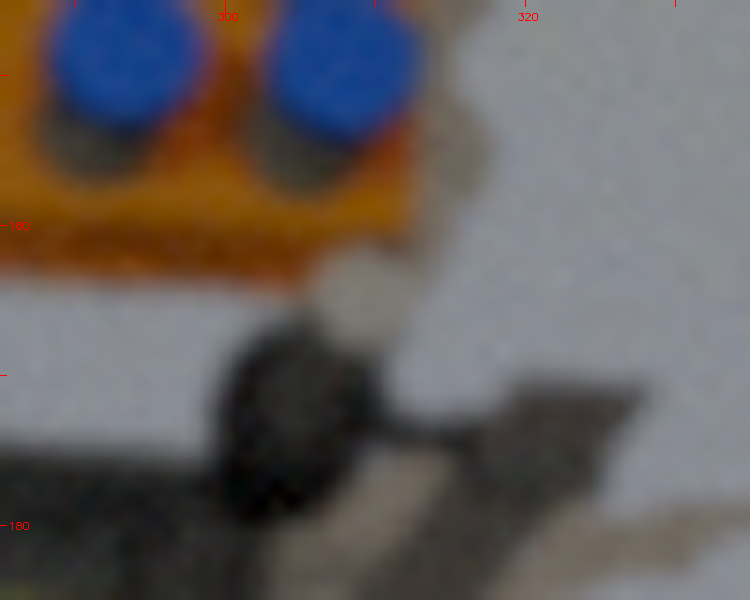

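```bash
python3 -c "
from h import *
arc(np.radians(-8),-.05,12)"
```

```text
[[[-0.002, 0.013, 0], 0], [[-0.003, 0.013, 0], 0], [[-0.003, 0.012, 0], 0], [[-0.004, 0.012, 0], 0], [[-0.005, 0.013, 0], 0], [[-0.005, 0.011, 0], 0], [[-0.006, 0.012, 0], 0], [[-0.006, 0.011, 0], 0], [[-0.007, 0.011, 0], 0], [[-0.008, 0.011, 0], 0], [[-0.008, 0.01, 0], 0], [[-0.008, 0.01, 0], 0]]
```

Emit:
arm_command(motion=[[[-0.002, 0.013, 0], 0], [[-0.003, 0.013, 0], 0], [[-0.003, 0.012, 0], 0], [[0, 0, 0], 0], [[0, 0, 0], 0]])

```text
time_s: 37.45
ee_pos: [0.5818, 0.3646, 0.1015]
tool_rot: [-3.139, 0.083, -0.003]
ft_force: [2.5, 5.0, 2.2]
gripper_width: -0.0001
```

Run:
```python
from h import *
peg()
s=grab_frame("side");crop("s",s,210,330,270,370,"s24")
```

```text
37.45 peg deg -16.873202358533693 r 0.04035212794304225 [2.49632345 4.95735348 2.20447108]
```

View pics/s24.png

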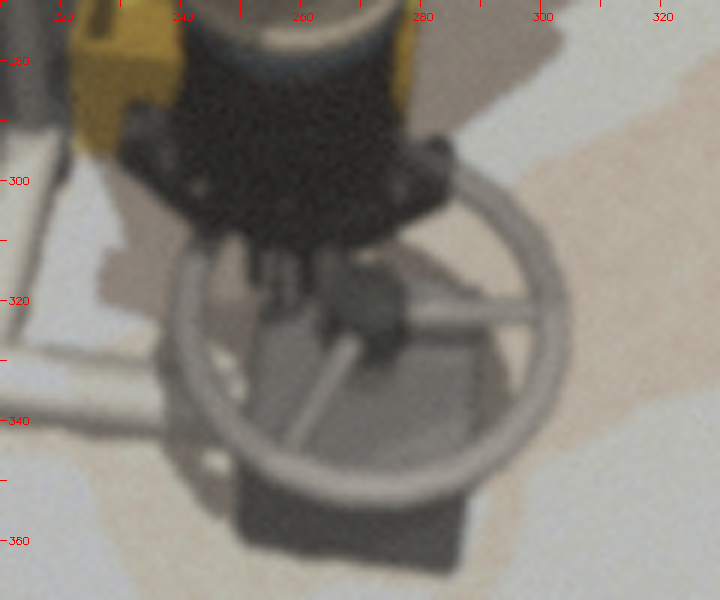

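```bash
python3 -c "
from h import *
print(spoke('side',(299,321.3)),spoke('side',(259.5,342.7)))
print(spoke('side',(299,323)),spoke('side',(258,341.5)))
for a in (185,187,189,195,67,69): print(a,proj('side',[hw(-.07+.064*np.cos(np.radians(a)),.33+.064*np.sin(np.radians(a)),.115)]))
print(proj('side',[hw(-.07,.33,.115)]))
"
```

```text
187.03312646322442 69.35291822784812
183.08076019701096 65.33899271374831
185 [[299.81313228 322.21667815]]
187 [[299.75683115 321.32997067]]
189 [[299.66676057 320.44598742]]
195 [[299.19714952 317.82086457]]
67 [[257.66906117 343.51542046]]
69 [[258.56094713 344.00590318]]
[[271.81804329 320.76415525]]
```

Emit:
arm_command(motion=[[[-0.004, 0.012, 0], 0], [[-0.005, 0.013, 0], 0], [[-0.005, 0.011, 0], 0], [[-0.006, 0.012, 0], 0], [[-0.006, 0.011, 0], 0], [[-0.007, 0.011, 0], 0], [[0, 0, 0], 0], [[0, 0, 0], 0]])

```text
time_s: 38.17
ee_pos: [0.5763, 0.3539, 0.1015]
tool_rot: [-3.14, 0.083, -0.003]
ft_force: [3.3, 3.6, 2.0]
gripper_width: -0.0
```

Run:
```python
from h import *
peg()
s=grab_frame("side");crop("s",s,210,330,270,370,"s25")
for a in (46,48,50,52,55,166,168,170,172,175): print(a,proj('side',[hw(-.07+r*np.cos(np.radians(a)),.33+r*np.sin(np.radians(a)),.115) for r in (.025,.06)]).round(1).tolist())
```

```text
38.1667 peg deg -33.98370466966146 r 0.040631312603303354 [3.3158788  3.58762549 1.96980182]
46 [[263.4, 326.9], [251.1, 335.8]]
48 [[263.6, 327.2], [251.7, 336.5]]
50 [[263.9, 327.5], [252.3, 337.2]]
52 [[264.1, 327.7], [253.0, 337.8]]
55 [[264.6, 328.1], [254.0, 338.8]]
166 [[282.2, 324.5], [296.9, 329.9]]
168 [[282.3, 324.2], [297.2, 329.1]]
170 [[282.4, 323.9], [297.4, 328.3]]
172 [[282.5, 323.6], [297.6, 327.5]]
175 [[282.6, 323.0], [297.8, 326.3]]
```

View pics/s25.png

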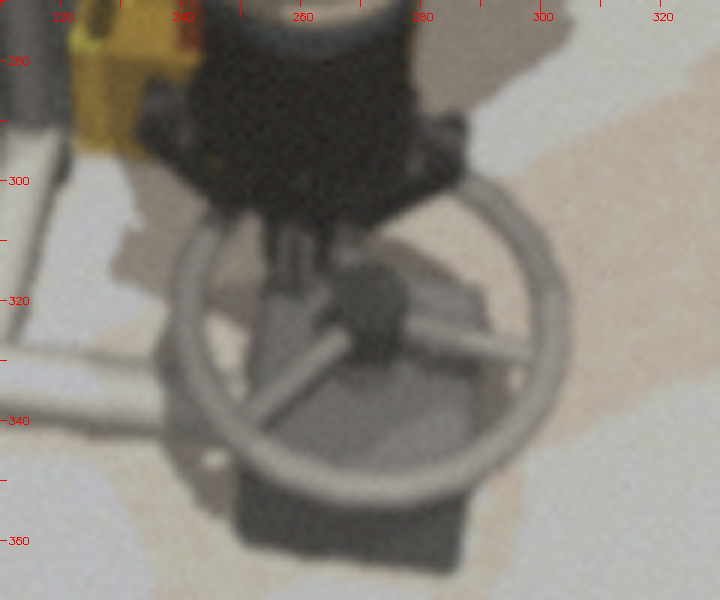

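Emit:
arm_command(motion=[[[-0.008, 0.011, 0], 0], [[-0.008, 0.01, 0], 0], [[0, 0, 0], 0], [[0, 0, 0], 0]])

```text
time_s: 38.55
ee_pos: [0.5733, 0.3503, 0.1011]
tool_rot: [-3.14, 0.083, -0.001]
ft_force: [2.7, 2.9, 2.3]
gripper_width: -0.0001
```

Run:
```python
from h import *
peg()
s=grab_frame("side");crop("s",s,240,310,300,360,"s26")
```

```text
38.55 peg deg -40.51437872025724 r 0.04061311428038503 [2.69964209 2.94156014 2.25670683]
```

View pics/s26.png

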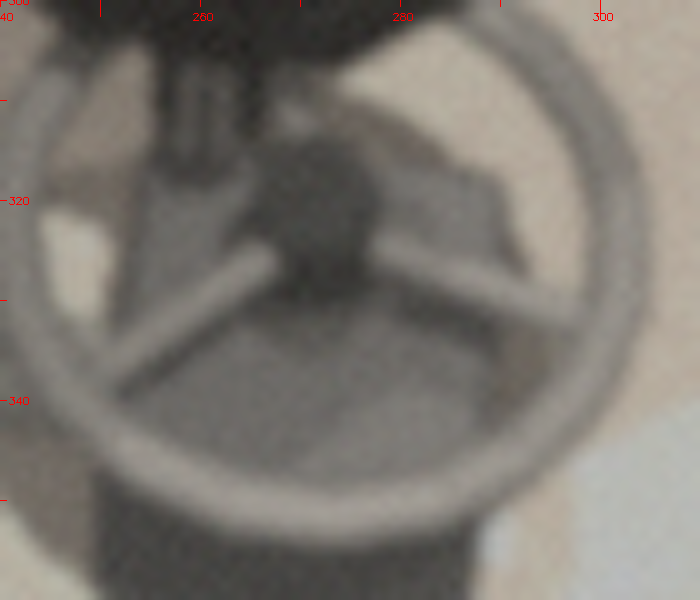

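The spoke ends at (296,331) and (251,336) match 164–167° and 46°, so the wheel reads ≈0.8 rad. I'll back off and lift out.

Emit:
arm_command(motion=[[[0.02, -0.03, 0], 0], [[0.02, -0.03, 0], 0], [[0, 0, 0], 0], [[0, 0, -0.15], 0], [[0, 0, -0.2], 0], [[0, 0, -0.25], 0], [[0, 0, -0.25], 0], [[0, 0, -0.25], 0], [[0, 0, -0.25], 0], [[0, 0, 0], 0]])

```text
time_s: 39.43
ee_pos: [0.5818, 0.3603, 0.3119]
tool_rot: [-3.135, 0.083, -0.014]
ft_force: [0.2, 1.5, 0.2]
gripper_width: 0.0004
```

Emit:
arm_command(motion=[[[-0.25, 0, 0], 0], [[-0.25, 0, 0], 0], [[-0.25, 0, 0], 0], [[-0.2, 0, 0], 0], [[-0.1, 0, 0], 0], [[0, 0, 0], 0]])

```text
time_s: 39.93
ee_pos: [0.4193, 0.3671, 0.3033]
tool_rot: [3.14, -0.08, -0.002]
ft_force: [1.6, 1.0, 0.0]
gripper_width: -0.0002
```

Run:
```python
from h import *
o,R=tool();print(o['time_s'],o['ee_pos'])
s=grab_frame("side");crop("s",s,190,340,110,290,"s27");crop("s",s,225,320,280,360,"s27b");crop("s",s,225,300,120,180,"s27c")
t=grab_frame("top");crop("t",t,70,330,140,280,"t27")
sp=.183
print(proj("side",[hw(-.028,y+d,sp+.02) for y in(-.125,0,.125) for d in(-.027,.027)]).round(1).tolist())
```

```text
39.9333 [0.41932124 0.36709004 0.30330038]
[[275.4, 163.8], [273.7, 174.5], [271.2, 189.8], [269.2, 202.4], [266.3, 220.6], [263.8, 235.8]]
```

View pics/s27.png

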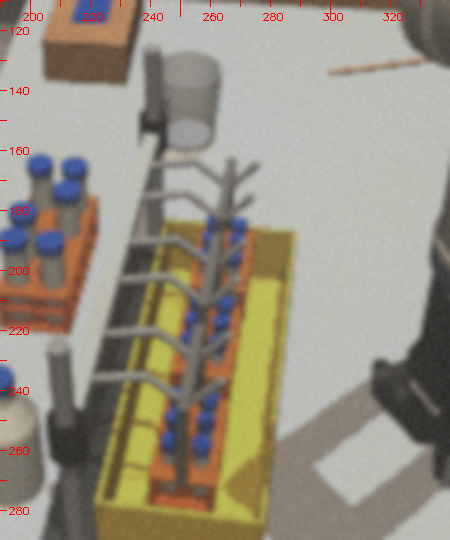

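View pics/s27b.png

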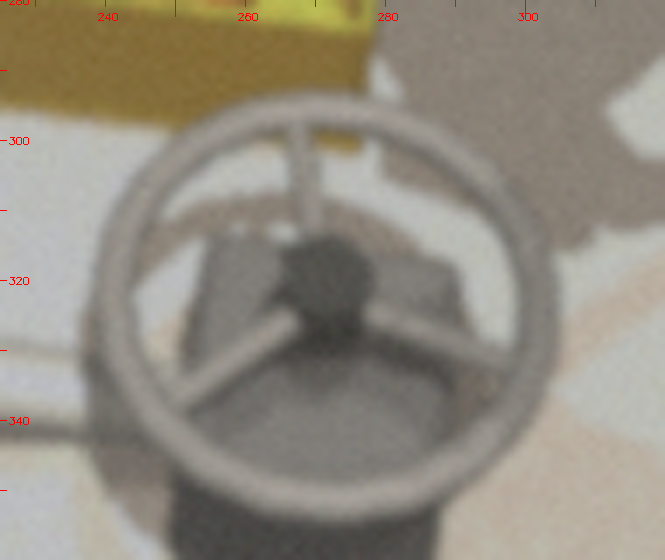

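View pics/t27.png

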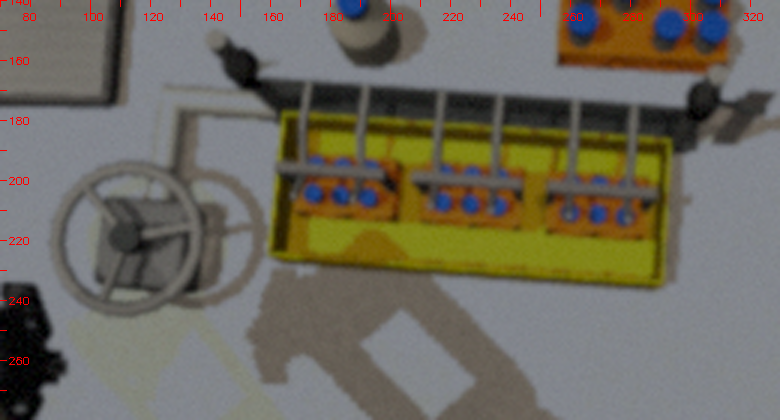

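View pics/s27c.png

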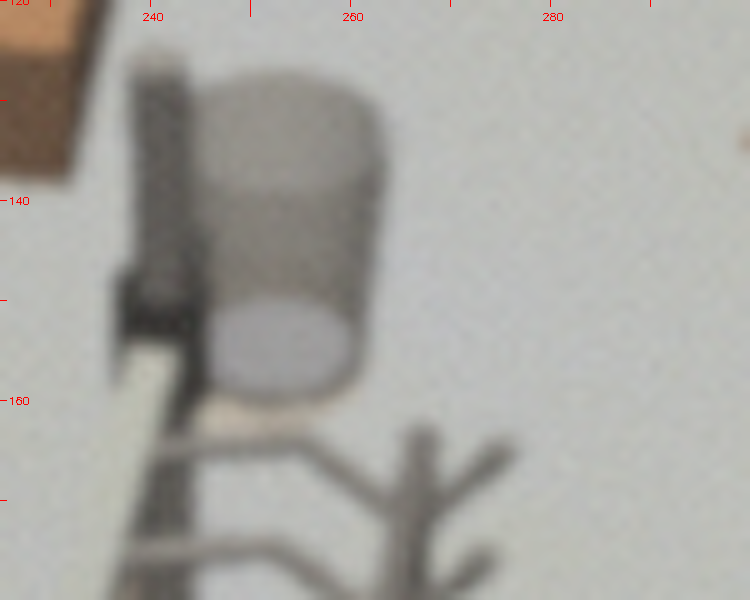

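Run:
```python
from h import *
t=grab_frame("top");crop("t",t,80,145,185,245,"t28")
for p in [(250.5,337),(296,331.3),(267.3,299)]: print('side',p,spoke('side',p)-46)
```

```text
side (250.5, 337) 1.2485777392102904
side (296, 331.3) 116.17658673763066
side (267.3, 299) 240.58654618045472
```

View pics/t28.png

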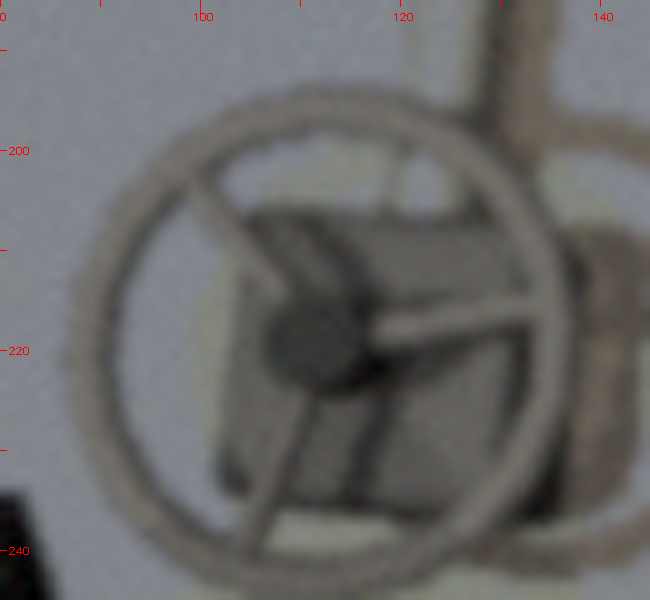

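Run:
```python
from h import *
for p in [(99.5,203),(133,215.7),(105,239.5)]: print('top',spoke('top',p)-46)
# full bench + sway check
t=grab_frame("top");cv2.imwrite("pics/top29.png",t[:,:,::-1])
```

```text
top -1.6912778615951467
top 240.222965323123
top 118.7292144785066
```

View pics/top29.png

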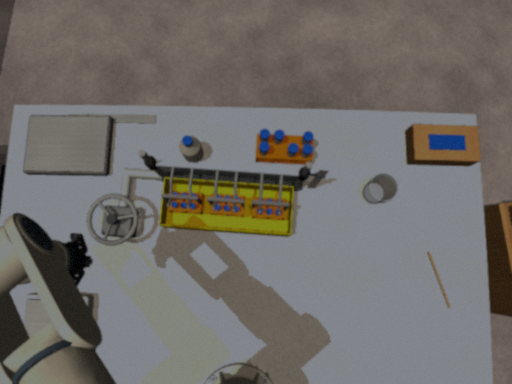

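Emit:
arm_command(motion=[[[0, 0, 0], 0], [[0, 0, 0], 0], [[0, 0, 0], 0], [[0, 0, 0], 0], [[0, 0, 0], 0], [[0, 0, 0], 0], [[0, 0, 0], 0], [[0, 0, 0], 0], [[0, 0, 0], 0], [[0, 0, 0], 0], [[0, 0, 0], 0], [[0, 0, 0], 0]])

```text
time_s: 41.13
ee_pos: [0.4221, 0.3672, 0.3035]
tool_rot: [-3.14, 0.084, -0.0]
ft_force: [-0.1, 0.3, 1.0]
gripper_width: -0.0003
```

Run:
```python
from h import *
a=grab_frame("side").astype(int);b=cv2.imread("pics/top29.png")[:,:,::-1].astype(int);t=grab_frame("top").astype(int)
print(abs(t-b)[160:240,155:300].max(), abs(t-b).max())
print(sign_off())
```

```text
35 35
the job is handed in; nothing more can be done
None
```

I wound the beam up to its top stop with the closed fingers against a spoke. I then hung all three baskets, one per twin hook, wound the beam down and handed the job in at about 41 s. No verdict came back.

**Final checks**
- **Beam height:** six spoke readings from both cameras put the wheel at about 0.79 rad, against the target of 0.8. The prong tips in the side view are within 1 px of their predicted places, about 2–3 mm. I could not see the pointer clearly enough to compare it with the raised mark.
- **Baskets:** all three hang on their own hooks inside the tub. Two top views a second apart differed only by what looked like picture noise, so they hang still. The robot was touching nothing at hand-in.
- **Rest of the bench:** the tube rack, bottle and beaker look unmoved in the last top view.

**Checks that disagreed or went wrong**
- **Top stop:** the force jumped to 33 N at about 5.5 rad, which is where the stop should be. The spokes afterwards read only about 5.35 rad. The wheel may have settled back by about 0.15 rad (2 mm) before I hung the baskets.
- **First basket:** I carried it about 10 mm too high, and its caps pressed the undersides of the prongs with about 30 N. Lowering it cleared the contact, and it then seated normally.

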